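# Rake loose cocktail straws into a ribbed tray

### The arm

A 6-joint arm with a two-finger parallel gripper is mounted at the origin on a cart in front of the work surface, level with it; the furniture and walls round the work are solid. World frame = base frame: x ahead of the robot, y to its left, z up, the work surface at z = 0. Lengths are in m, angles in rad, forces in N, time in s.
With the tool pointing down it reaches from about 0.425 to 0.95 m from the base axis. Payload 3.5 kg.
Tool frame: the origin (TCP) lies on the centre line of the jaws, within the pads' length; the fingertips stand 25 mm ahead of it and the grasp point (between the pads) lies 6 mm ahead of it (ctrl.finger_overhang is the distance from the TCP to the fingertips, in m); z points along the fingers, y is the line along which they close (so a half turn about z gives the same grasp; the last joint's range is limited). The gripper opens to 85 mm and grips with 20 to 120 N. Pads are 22 mm wide; open, the fingers measure 114 mm over their backs; the gripper's body (76 mm by 85 mm) begins 54 mm behind the grasp point. The pads swing forward as they close: fully open they stand 13 mm farther back than shut.
Start: joints at [-1.405, 0.286, 1.577, -0, 1.279, -0.15], TCP at [0.21, -0.642, 0.256] pointing down, gripper open.
Joint ranges: [-2.77, 2.77], [-0.9, 2.22], [0.21, 2.48], [-1.53, 4.67], [0.24, 2.81], [-2.84, 2.84]. Speed limits (rad/s): [2.79, 2.79, 3.14, 3.14, 3.14, 3.14].

### API

Orientations are given as a unit quaternion [x, y, z, w].
In Python, from plant import get_state, imaging, job, ctrl gives the robot as it stands.
- The arm moves only by the tool jog_arm, never from a script. Its argument "increments" is a list of rows, each an object of numbers: "dx", "dy", "dz": the shift along the world's x, y, z each as a share of 12 cm, from -1 to 1; "ax", "ay", "az": the turn, a rotation vector about the world's x, y, z each as a share of pi/2 rad, from -1 to 1; "gripper": the gripper command: -1 is shut, 1 is fully open, values between are in proportion. A call has 1 to 10 rows; each row is the pose to reach, as a shift and turn from the pose commanded when the call began; what a row does not reach only later rows make up. A row lasts 1/10 s, in which the tool goes at most 50 mm and 8.59 degrees, less where a joint would pass 70% of its speed; a pose out of reach is approached as far as the arm can. A call with a number of a shift or a turn outside -1 to 1 is refused whole. A call with a gripper value outside its range is refused whole. The fingers move at their own pace and stop on an object; "force" is the grip in N (left out, the last holds). Time passes only in rows, so rows that repeat a pose let the fingers close. It gives the time, the measured TCP pose, the force, the opening and the grip force at its end, in the units of the state.
- get_state(): the state, without advancing time (a new reading comes with each control period).
- imaging.read_camera(name): name is "scene" or "side" or "wrist"; returns a dict with "frame" (480x640x3 uint8, blue, green, red), "depth" (480x640 float32, m along the optical axis (not along the pixel's ray), 0 where there is no reading), "camera_matrix" (3x3 intrinsics, pixels), "dist" ([k1, k2, p1, p2, k3] as OpenCV has them; the pictures are not rectified), "extrinsics" (4x4, takes a point from camera to world coordinates); the wrist camera has in their place "mount" (4x4, takes a point from camera to tool coordinates, whose origin is the TCP and whose axes are the flange's). Camera axes: x right, y up, looking along -z (the intrinsics and any distortion apply to the point x, -y, -z); pixel columns grow to the right and rows downward; lengths in m; the calibration is good to about 2 mm. A picture is of the moment at which its call begins: read the wrist's pose just before it.
- job.sign_off(): hands the job in; it is judged then, once.
The state is a dict: "time": time; "qpos": joint angles; "dq": joint speeds; "joint_efforts": joint torques, N m; "eef_pos": TCP position; "tcp_rot": TCP orientation; "contact_force": force on the tool from outside, world axes, zero at the start; "wrist_torque": the same for the moment, N m; "opening": opening from 0.0 (shut) to 1.0 (fully open); "finger_force": force on a finger pad.
Only numpy, scipy, OpenCV 4.12 (cv2) and the standard library are available. Lean on these libraries where they do the work, as an engineer would, in place of code of your own. Each camera call takes 0.05 s, during which the arm holds its last target. There are 200 camera calls.

### The job

Take the blue rake from its wooden rest, set it on the flat end of the ribbed tray and comb it along the whole tray to the other end, keeping it level and lightly but steadily down on the ribs (never pressing hard), so that all four loose straws drop into the grooves and lie parallel. Then stand the rake upright in its rest again. Touch the straws only with the rake and leave the other things on the counter where they are.

Things in the scene. Friction and masses are not known exactly. Their poses are not given: they have to be found in the camera images.
- tray: open wooden tray, fixed to the counter, 156 mm (its x) by 296 mm (its y), walls 6 mm thick, 40 mm high; origin at the centre of its underside, z up. In it a white insert 142 x 282 mm, centred: flat landing from y = +141 to +92 mm, then 15 ribs along x at y = +77, +62, ... -133 mm, then a solid end strip to -141 mm
- landing (a point): point on the tray at x = 0, y = +118 mm, z = 25.5 mm, over the middle of the landing. The landing and all rib tops are level with one another, but the insert stands on adjustable feet: their real height is anywhere from 22 to 29 mm above the counter; find it by touch. They give only 1 mm per 12 N; over 15 N between rake and tray spoils them
- far_end (a point): point on the tray at x = 0, y = -119 mm, z = 25.5 mm, over the last ribs, where the rake's combing stroke ends. Ribs are 4 mm thick with rounded tops, 15 mm apart; the grooves are 11 mm wide and 9 mm deep, so a straw in one lies wholly below the rib tops
- rake: rake, about 160 g, upright: blue comb 120 mm long (its x), 24 mm thick (its y), ten flat runners between two round 5 mm steel bars along its lower edges, blue up to z = 32 mm; wooden grip on top, centred, 36 (x) x 20 mm (y), z = 32 to 94 mm, pinched across the 20. Origin: centre of its underside. Combed along its y, its x along the tray's x: 12 mm free at either long wall. It is thicker than a groove and cannot drop in
- rake_rest: rake rest: shallow dark wooden dish, fixed, 144 mm (its x) by 52 mm (its y), rim 12 mm high, inner floor 136 x 44 mm at z = 5 mm; origin at the centre of its underside. The rake stands in it on its runners, its x along the rest's x
- straw_0: copper-coloured metal cocktail straw, a rigid round rod 110 mm long and 8 mm thick, 20 g; origin in the middle of its axis, its x axis along the rod. The straw nearest the landing; it lies slantwise across the ribs
- straw_1: copper-coloured metal cocktail straw, a rigid round rod 110 mm long and 8 mm thick, 20 g; origin in the middle of its axis, its x axis along the rod. The second from the landing
- straw_2: copper-coloured metal cocktail straw, a rigid round rod 110 mm long and 8 mm thick, 20 g; origin in the middle of its axis, its x axis along the rod. The third from the landing, slanted the other way
- straw_3: copper-coloured metal cocktail straw, a rigid round rod 110 mm long and 8 mm thick, 20 g; origin in the middle of its axis, its x axis along the rod. The fourth, farthest from the landing
- cup_3: white cup with brown specks, 58 x 58 x 62 mm, loose bystander; origin at the centre of its underside
- cup_0: white cup with dark crossed lines, 58 x 58 x 62 mm, loose bystander; origin at the centre of its underside
- muffin_0: chocolate muffin, 73 x 78 x 65 mm, loose bystander; origin at the centre of its underside
Things that resemble listed ones, but are neither listed nor needed, are in the scene too. There is more than one size of the rake; the job needs the larger.

How it is judged:
On the way, in this order (a step that is already met when the one before it is completed fails the run):
1. the rake is set level on the landing and rests on it (contact force between rake and tray above 0.5 N and angle between rake's own z axis and vertical below 0.12 rad and y of rake in the frame of tray between 0.1 and 0.135 m), for 0.1 s.
2. the rake, still down on the ribs, passes a third of the tray (contact force between rake and tray above 0.5 N and angle between rake's own z axis and vertical below 0.12 rad and y of rake in the frame of tray between 0.025 and 0.07 m), for 0.1 s.
3. the rake, still down on the ribs, passes two thirds of the tray (contact force between rake and tray above 0.5 N and angle between rake's own z axis and vertical below 0.12 rad and y of rake in the frame of tray between -0.055 and -0.01 m), for 0.1 s.
4. the rake, still down on the ribs, has reached the far end (contact force between rake and tray above 0.5 N and angle between rake's own z axis and vertical below 0.12 rad and y of rake in the frame of tray between -0.14 and -0.095 m), for 0.1 s.
At the end, for the whole second after the job is handed in: All four straws lie at rest in grooves (axes below 25 mm over the tray's underside, within 0.06 rad of the grooves, within 30 mm of the tray's middle line). The rake stands at rest on the floor of its rest, within 11 mm along and 13 mm across of its centre, upright within 0.08 rad (z of straw_0 in the frame of tray between 0.012 and 0.025 m and angle between the x axis of each of straw_0, straw_1, straw_2, straw_3 and the x axis of tray, either way round below 0.06 rad and linear speed of each of straw_0, straw_1, straw_2, straw_3, rake below 0.01 m/s and y of straw_0 in the frame of tray between -0.14 and 0.1 m and x of straw_0 in the frame of tray between -0.03 and 0.03 m and z of straw_1 in the frame of tray between 0.012 and 0.025 m and y of straw_1 in the frame of tray between -0.14 and 0.1 m and x of straw_1 in the frame of tray between -0.03 and 0.03 m and z of straw_2 in the frame of tray between 0.012 and 0.025 m and y of straw_2 in the frame of tray between -0.14 and 0.1 m and x of straw_2 in the frame of tray between -0.03 and 0.03 m and z of straw_3 in the frame of tray between 0.012 and 0.025 m and y of straw_3 in the frame of tray between -0.14 and 0.1 m and x of straw_3 in the frame of tray between -0.03 and 0.03 m and x of rake in the frame of rake_rest between -0.011 and 0.011 m and y of rake in the frame of rake_rest between -0.013 and 0.013 m and z of rake in the frame of rake_rest below 0.009 m and angle between rake's own z axis and vertical below 0.08 rad); the robot touches nothing.
It fails at once if the rake presses on the tray with more than 15 N (contact force between rake and tray above 15 N).
It fails at once if the fingers or arm touch a straw (contact force between any of the fingers, the arm and straw_0 above 0.3 N or contact force between any of the fingers, the arm and straw_1 above 0.3 N or contact force between any of the fingers, the arm and straw_2 above 0.3 N or contact force between any of the fingers, the arm and straw_3 above 0.3 N).
It fails at once if a straw leaves the tray (x of any of straw_0, straw_1, straw_2, straw_3 in the frame of tray above 0.08 m or x of any of straw_0, straw_1, straw_2, straw_3 in the frame of tray below -0.08 m or y of any of straw_0, straw_1, straw_2, straw_3 in the frame of tray above 0.15 m or y of any of straw_0, straw_1, straw_2, straw_3 in the frame of tray below -0.15 m).
It fails at once if a bystander is moved by more than 20 mm (distance of any of cup_3, cup_0, muffin_0 from where it was at the start of the episode above 0.02 m).
It also fails if it takes over 69 s, if anything falls off the work surface, if the arm or the gripper's body presses on something with over 40 N, if the wrist force passes 120 N, or if a joint passes its speed limit or range.

## Working session

There is one attempt and no reset: what is moved stays moved. The work goes in short steps, Python scripts to look and compute and a tool call to move; the robot and the scene stay as the last step left them, time stands still between calls to the robot, and variables do not carry over. Pictures are saved under pics/ and viewed, at most 10 in all, crops included, and the job is handed in when it is done.

Besides the shell and the picture viewer there is one more tool, called after "Emit:" by a JSON object that holds its "method" and its "body". jog_arm: Moves the arm, as the interface text tells. Shift numbers are shares of 12 cm and turn numbers shares of pi/2 rad, none past 1 either way. Its arguments: {"type":"object","properties":{"increments":{"type":"array"},"force":{"type":"number"}},"required":["increments"]}

```bash
mkdir -p pics; cat > h.py <<'E'
import numpy as np, cv2
from plant import get_state, imaging, job, ctrl
from scipy.spatial.transform import Rotation as R
def cam(n):
    s=get_state(); c=imaging.read_camera(n)
    if 'extrinsics' in c: c['T']=np.array(c['extrinsics'])
    else:
        T=np.eye(4);T[:3,:3]=R.from_quat(s['tcp_rot']).as_matrix();T[:3,3]=s['eef_pos'];c['T']=T@np.array(c['mount'])
    return c
def rays(c,px):
    px=np.array(px,float).reshape(-1,1,2)
    u=cv2.undistortPoints(px,np.array(c['camera_matrix']),np.array(c['dist'])).reshape(-1,2)
    return np.c_[u[:,0],-u[:,1],-np.ones(len(u))]
def plane(c,px,z):
    d=rays(c,px)@c['T'][:3,:3].T;o=c['T'][:3,3]
    return o+d*((z-o[2])/d[:,2])[:,None]
def dep(c,px):
    px=np.array(px).reshape(-1,2);r=rays(c,px);D=c['depth'][px[:,1].astype(int),px[:,0].astype(int)]
    return (r*D[:,None])@c['T'][:3,:3].T+c['T'][:3,3]
E
python3 - <<'E'
from h import *
import pickle
for n in ['scene','side']:
    c=cam(n); pickle.dump(c,open(n+'.pkl','wb')); cv2.imwrite(f'pics/{n}.png',c['frame']); print(n,c['T'].round(3).tolist())
print(get_state())
E
```

```text
scene [[0.769, 0.366, -0.523, -0.416], [-0.639, 0.462, -0.615, -0.836], [0.017, 0.807, 0.59, 0.986], [0.0, 0.0, 0.0, 1.0]]
side [[-0.927, 0.132, -0.351, -0.252], [-0.375, -0.343, 0.861, 1.829], [-0.007, 0.93, 0.368, 0.792], [0.0, 0.0, 0.0, 1.0]]
{'time': 0.1, 'qpos': array([-1.40498367e+00,  2.87121306e-01,  1.57802292e+00,  2.43047223e-05,
        1.27862418e+00, -1.49991616e-01]), 'dq': array([-0.00033712, -0.0017527 , -0.00385009, -0.00021378,  0.00036063,
       -0.00076668]), 'joint_efforts': array([ 1.08642420e-03, -4.07297373e+01, -2.93699062e+01, -1.14221050e-04,
        3.39471422e-03, -1.39784837e-05]), 'eef_pos': array([ 0.20959035, -0.64106636,  0.25506012]), 'tcp_rot': array([ 9.87559306e-01,  1.57243229e-01,  3.02760289e-06, -1.08793280e-03]), 'contact_force': array([-0.01575169, -1.54697349, -0.01288376]), 'wrist_torque': array([0.06073726, 0.00771361, 0.05637817]), 'finger_force': 0.0, 'opening': 0.9980279142732651}
```

View pics/scene.png

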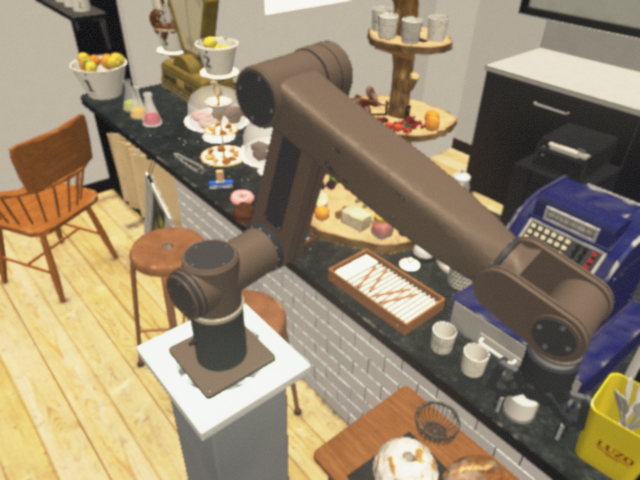

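View pics/side.png

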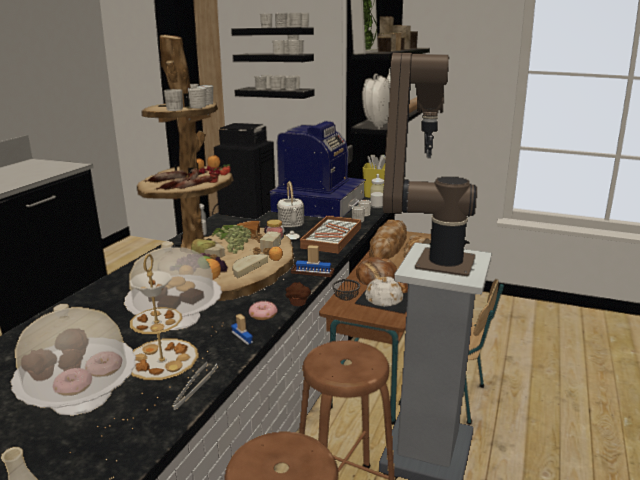

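Scene shows the tray at (387,288) with the straws; the arm hides the large rake. Side shows the tray at (331,234) and two blue rakes: the large one at (313,266) in its dark rest by the muffin (298,292), and a small decoy at (241,330) (scene 221,183). Other blue things are the till (side 310,150) and its base.

```bash
python3 - <<'E'
from h import *
import pickle
S=pickle.load(open('side.pkl','rb'));C=pickle.load(open('scene.pkl','rb'))
print('tray scene z.04',plane(C,[[369,251],[330,281],[405,328],[443,297]],.04).round(3).tolist())
print('tray side z.04',plane(S,[[301,242],[313,219],[361,219],[343,247]],.04).round(3).tolist())
hsv=cv2.cvtColor(S['frame'],cv2.COLOR_BGR2HSV)
m=cv2.inRange(hsv,(98,110,60),(130,255,255)); m[:240]=0
n,l,st,ce=cv2.connectedComponentsWithStats(m)
for i in range(1,n):
  if st[i,4]>30:
    ys,xs=np.where(l==i);p=dep(S,np.c_[xs,ys]);print(st[i],np.median(p,0).round(3),p.min(0).round(3),p.max(0).round(3))
print('grip dep',dep(S,[[313,249],[313,254],[241,318]]).round(3).tolist())
print(dep(S,[[298,292],[241,330]]).round(3).tolist(), dep(C,[[443,337],[475,358],[387,270]]).round(3).tolist())
a=cv2.resize(S['frame'][205:305,230:390],None,fx=5,fy=5,interpolation=2);cv2.imwrite('pics/s1.png',a)
E
```

```text
tray scene z.04 [[0.54, 0.045, 0.04], [0.358, 0.011, 0.04], [0.384, -0.244, 0.04], [0.55, -0.228, 0.04]]
tray side z.04 [[0.526, 0.095, 0.04], [0.584, -0.164, 0.04], [0.395, -0.236, 0.04], [0.361, 0.086, 0.04]]
[296 260  35  12 220] [0.412 0.257 0.031] [-0.252  0.141 -0.005] [0.507 1.829 0.792]
[231 323  22  21 139] [0.417 0.728 0.018] [-0.252  0.651 -0.003] [0.496 1.829 0.792]
grip dep [[0.41, 0.254, 0.09], [0.407, 0.262, 0.075], [0.427, 0.723, 0.065]]
[[0.362, 0.49, 0.046], [0.43, 0.722, 0.027]] [[0.461, -0.307, 0.01], [0.461, -0.403, 0.015], [0.53, -0.041, 0.026]]
```

View pics/s1.png

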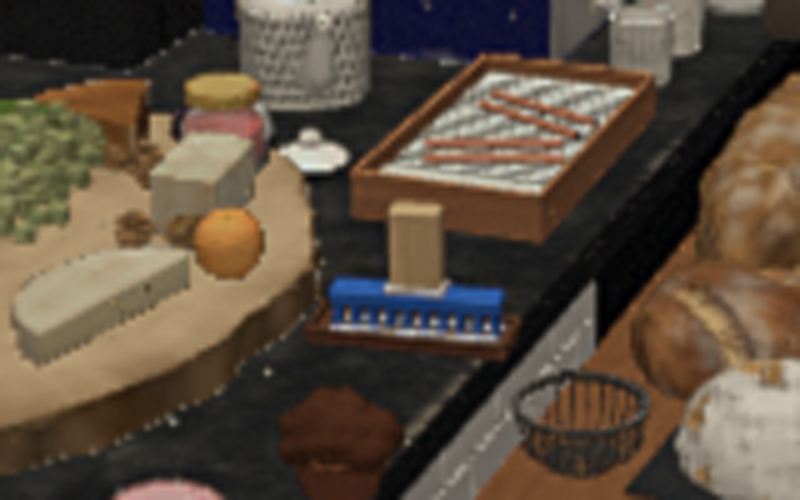

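Big rake stands in its rest at crop (415,300), i.e. world ≈ (0.41,0.255), grip top z≈0.09; 120 mm comb matches the larger one; the decoy is at y≈0.72. The tray is near (0.46,-0.09). I'll go over the tray for a wrist view.

Emit:
{"method": "jog_arm", "body": {"increments": [{"dx":0.35,"dy":0.3,"dz":0.3},{"dx":0.7,"dy":0.6,"dz":0.5},{"dx":1,"dy":0.9,"dz":0.7},{"dx":1,"dy":0.9,"dz":0.7}]}}

```text
$.increments[0]: bad value
```

Emit:
{"method": "jog_arm", "body": {"increments": [{"dx":0.3,"dy":0.35,"dz":0},{"dx":0.6,"dy":0.7},{"dx":0.9,"dy":1},{"dx":0.9,"dy":1}]}}

```text
$.increments[0]: bad value
```

Emit:
{"method": "jog_arm", "body": {"increments": [{"dx":0,"dy":0.35,"dz":0},{"dx":0,"dy":0.7},{"dx":0,"dy":1},{"dx":0,"dy":1}]}}

```text
$.increments[0]: bad value
```

Emit:
{"method": "jog_arm", "body": {"increments": [{"dx":0,"dy":0.35,"dz":0},{"dx":0,"dy":0.7},{"dx":0,"dy":1},{"dx":0,"dy":1}]}}

```text
$.increments[0]: bad value
```

Emit:
{"method": "jog_arm", "body": {"increments": [{"dx":0,"dy":0.35,"dz":0},{"dx":0,"dy":0.7},{"dx":0,"dy":0.8},{"dx":0,"dy":0.8},{"dx":0,"dy":0.8}]}}

```text
$.increments[0]: bad value
```

```bash
python3 - <<'E'
from h import *
import pickle
s=get_state();print(s['eef_pos'],s['tcp_rot'],s['qpos'])
c=cam('wrist');pickle.dump(c,open('w1.pkl','wb'));cv2.imwrite('pics/w1.png',c['frame'])
print(c['T'].round(3).tolist(),np.array(c['mount']).round(3).tolist())
E
```

```text
[ 0.20959035 -0.64106636  0.25506012] [ 9.87559306e-01  1.57243229e-01  3.02760289e-06 -1.08793280e-03] [-1.40498367e+00  2.87121306e-01  1.57802292e+00  2.43047223e-05
  1.27862418e+00 -1.49991616e-01]
[[0.311, 0.907, 0.283, 0.283], [-0.95, 0.298, 0.09, -0.618], [-0.003, -0.297, 0.955, 0.372], [0.0, 0.0, 0.0, 1.0]] [[0.001, 0.955, 0.297, 0.077], [1.0, -0.001, 0.0, 0.001], [0.001, 0.297, -0.955, -0.117], [0.0, 0.0, 0.0, 1.0]]
```

View pics/w1.png

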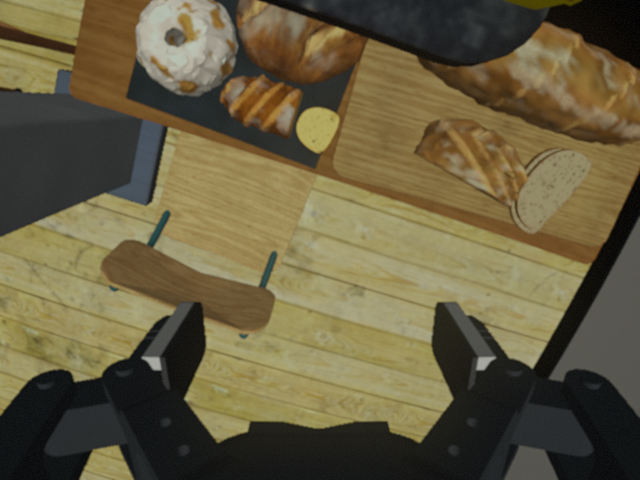

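The wrist picture shows only the bread table (top) and floor: the arm hasn't moved. Rows evidently need all fields.

Emit:
{"method": "jog_arm", "body": {"increments": [{"dx":0.35,"dy":0.3,"dz":0.3,"ax":0,"ay":0,"az":0,"gripper":1},{"dx":0.7,"dy":0.6,"dz":0.5,"ax":0,"ay":0,"az":0,"gripper":1},{"dx":1,"dy":0.9,"dz":0.7,"ax":0,"ay":0,"az":0,"gripper":1}]}}

```text
time: 0.45
eef_pos: [0.3091, -0.5529, 0.3266]
tcp_rot: [0.988, 0.157, 0.0, -0.0]
contact_force: [0.1, -1.2, -0.7]
opening: 1.001
finger_force: 0.0
```

Emit:
{"method": "jog_arm", "body": {"increments": [{"dx":0.3,"dy":0.35,"dz":0,"ax":0,"ay":0,"az":0,"gripper":1},{"dx":0.6,"dy":0.7,"dz":0,"ax":0,"ay":0,"az":0,"gripper":1},{"dx":0.9,"dy":1,"dz":0,"ax":0,"ay":0,"az":0,"gripper":1},{"dx":0.9,"dy":1,"dz":0,"ax":0,"ay":0,"az":0,"gripper":1}]}}

```text
time: 0.85
eef_pos: [0.4192, -0.43, 0.3264]
tcp_rot: [0.987, 0.16, 0.001, -0.001]
contact_force: [-0.5, -0.1, -0.5]
opening: 1.0
finger_force: 0.0
```

Emit:
{"method": "jog_arm", "body": {"increments": [{"dx":0.05,"dy":0.2,"dz":0,"ax":0,"ay":0,"az":0.1,"gripper":1},{"dx":0.1,"dy":0.4,"dz":0,"ax":0,"ay":0,"az":0.2,"gripper":1},{"dx":0.15,"dy":0.6,"dz":0,"ax":0,"ay":0,"az":0.3,"gripper":1},{"dx":0.2,"dy":0.8,"dz":0.2,"ax":0,"ay":0,"az":0.4,"gripper":1},{"dx":0.2,"dy":0.8,"dz":0.3,"ax":0,"ay":0,"az":0.5,"gripper":1},{"dx":0.2,"dy":0.8,"dz":0.3,"ax":0,"ay":0,"az":0.6,"gripper":1},{"dx":0.2,"dy":0.8,"dz":0.3,"ax":0,"ay":0,"az":0.7,"gripper":1},{"dx":0.2,"dy":0.8,"dz":0.3,"ax":0,"ay":0,"az":0.8,"gripper":1},{"dx":0.2,"dy":0.8,"dz":0.3,"ax":0,"ay":0,"az":0.8,"gripper":1},{"dx":0.2,"dy":0.8,"dz":0.3,"ax":0,"ay":0,"az":0.8,"gripper":1}]}}

```text
time: 1.85
eef_pos: [0.4401, -0.3382, 0.3621]
tcp_rot: [0.707, 0.707, -0.0, -0.0]
contact_force: [-0.6, -0.4, 0.2]
opening: 1.001
finger_force: 0.0
```

```bash
python3 - <<'E'
from h import *
import pickle
s=get_state();print(s['eef_pos'],s['tcp_rot'],s['qpos'])
c=cam('wrist');pickle.dump(c,open('w1.pkl','wb'));cv2.imwrite('pics/w2.png',c['frame'])
E
```

```text
[ 0.44008855 -0.33823459  0.36210286] [ 7.06805828e-01  7.07407518e-01 -1.56530561e-04 -3.17991879e-04] [-8.37933768e-01 -4.22904542e-02  1.74637866e+00 -3.49359033e-04
  1.43812298e+00 -8.38738365e-01]
```

View pics/w2.png

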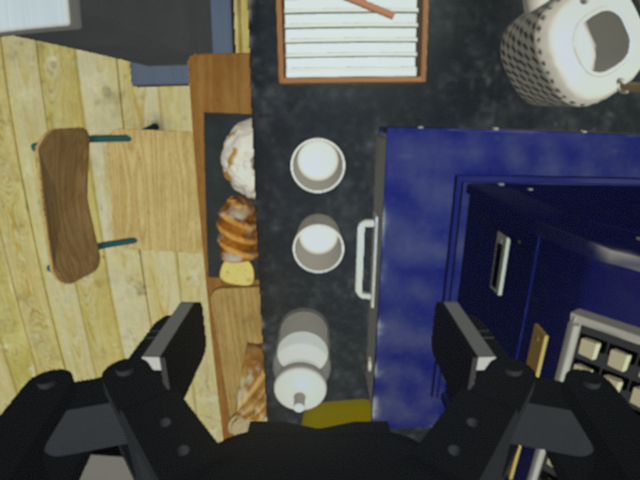

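The wrist view looks along +y: the tray's -y end with ribs is at (353,40), cups at (318,165) and (318,243), the till on the right. Moving on by 0.24 m.

Emit:
{"method": "jog_arm", "body": {"increments": [{"dx":0,"dy":0.35,"dz":0,"ax":0,"ay":0,"az":0,"gripper":1},{"dx":0,"dy":0.7,"dz":0,"ax":0,"ay":0,"az":0,"gripper":1},{"dx":0,"dy":1,"dz":0,"ax":0,"ay":0,"az":0,"gripper":1}]}}

```text
time: 2.2
eef_pos: [0.4401, -0.2166, 0.3622]
tcp_rot: [0.707, 0.707, 0.0, -0.0]
contact_force: [0.2, -0.6, 0.4]
opening: 0.999
finger_force: 0.0
```

Emit:
{"method": "jog_arm", "body": {"increments": [{"dx":0,"dy":0.35,"dz":0,"ax":0,"ay":0,"az":0,"gripper":1},{"dx":0,"dy":0.7,"dz":0,"ax":0,"ay":0,"az":0,"gripper":1},{"dx":0,"dy":0.9,"dz":0,"ax":0,"ay":0,"az":0,"gripper":1},{"dx":0,"dy":0.9,"dz":0,"ax":0,"ay":0,"az":0,"gripper":1},{"dx":0,"dy":0.9,"dz":0,"ax":0,"ay":0,"az":0,"gripper":1}]}}

```text
time: 2.7
eef_pos: [0.4405, -0.1099, 0.3626]
tcp_rot: [0.706, 0.708, -0.0, 0.0]
contact_force: [0.3, -0.4, -0.4]
opening: 1.002
finger_force: 0.0
```

```bash
python3 - <<'E'
from h import *
import pickle
s=get_state();print(s['eef_pos'],s['tcp_rot'],s['qpos'])
c=cam('wrist');pickle.dump(c,open('w1.pkl','wb'));cv2.imwrite('pics/w3.png',c['frame'])
E
```

```text
[ 0.44047624 -0.10987564  0.36255601] [ 7.06467586e-01  7.07745276e-01 -2.23685872e-04  3.52305420e-04] [-4.68263455e-01 -2.85910085e-01  1.95813178e+00 -6.47676573e-04
  1.46884043e+00 -4.70004633e-01]
```

View pics/w3.png

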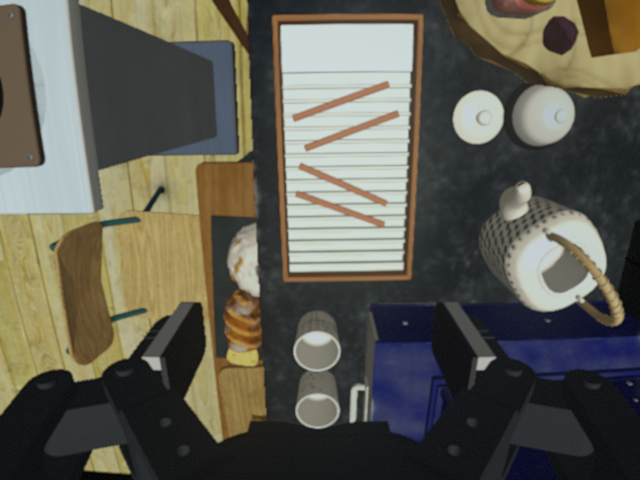

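The whole tray is in view: corners (273,15), (424,14), (411,279), (284,281); flat landing at the top (+y), four straws between rows 85 and 225, all slanted.

```bash
cat > tray.py <<'E'
from h import *
def tray(c,zz=.04):
    h=cv2.cvtColor(c['frame'],cv2.COLOR_BGR2HSV)
    w=cv2.inRange(h,(0,0,150),(179,60,255)); w[:, :262]=0; w[:,435:]=0; w[295:]=0
    w=cv2.morphologyEx(w,cv2.MORPH_CLOSE,np.ones((15,15)))
    k=max(cv2.findContours(w,0,1)[0],key=cv2.contourArea)
    return k
E
python3 - <<'E'
from tray import *
import pickle
c=pickle.load(open('w1.pkl','rb'))
P=plane(c,[[273,15],[424,14],[411,280],[284,281]],.04);print(P.round(4).tolist())
print([round(float(np.linalg.norm(P[i]-P[(i+1)%4])),4) for i in range(4)],P.mean(0))
k=tray(c)
W=plane(c,k.reshape(-1,2).astype(float),.0255)[:,:2].astype(np.float32)
(cx,cy),(a,b),an=cv2.minAreaRect(W*1000);print('insert',cx,cy,a,b,an)
E
```

```text
[[0.3948, 0.0599, 0.04], [0.549, 0.0625, 0.04], [0.5542, -0.2322, 0.04], [0.4, -0.2336, 0.04]]
[0.1543, 0.2947, 0.1542, 0.2936] [ 0.47449159 -0.08582978  0.04      ]
insert 473.2960510253906 -85.70988464355469 141.50730895996094 280.52691650390625 1.052029013633728
```

Emit:
{"method": "jog_arm", "body": {"increments": [{"dx":0.1,"dy":0.35,"dz":0,"ax":0,"ay":0,"az":0,"gripper":1},{"dx":0.2,"dy":0.7,"dz":0,"ax":0,"ay":0,"az":0,"gripper":1},{"dx":0.3,"dy":1,"dz":0,"ax":0,"ay":0,"az":0,"gripper":1},{"dx":0.3,"dy":1,"dz":0,"ax":0,"ay":0,"az":0,"gripper":1},{"dx":0.3,"dy":1,"dz":0,"ax":0,"ay":0,"az":0,"gripper":1}]}}

```text
time: 3.25
eef_pos: [0.4768, 0.0096, 0.3621]
tcp_rot: [0.707, 0.708, -0.001, -0.0]
contact_force: [-0.1, -0.4, -0.3]
opening: 1.002
finger_force: 0.0
```

```bash
python3 - <<'E'
from h import *
import pickle
s=get_state();print(s['eef_pos'],s['tcp_rot'],s['qpos'])
c=cam('wrist');pickle.dump(c,open('w2.pkl','wb'));cv2.imwrite('pics/w4.png',c['frame'])
E
```

```text
[0.47681401 0.00955417 0.36211542] [ 7.06569535e-01  7.07643348e-01 -6.07206338e-04 -1.24606924e-04] [-1.92728625e-01 -2.27953842e-01  1.91245835e+00 -8.74322962e-04
  1.45797258e+00 -1.94148406e-01]
```

View pics/w4.png

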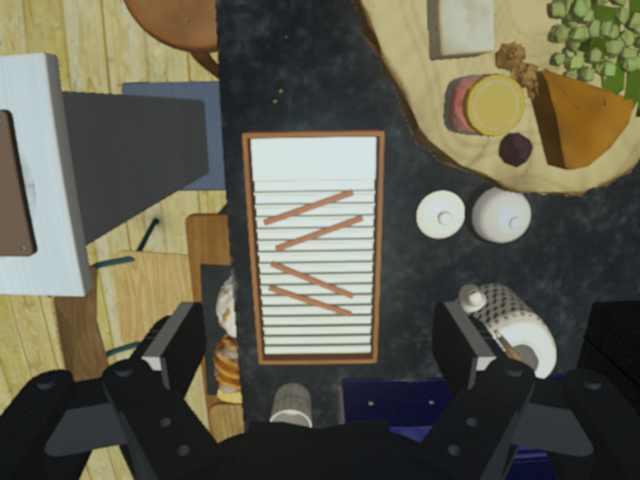

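The tray is now at (313,247); the rake is still beyond the top edge. Tray centre ≈ (0.474,-0.086), yaw ≈ +0.018, sizes match. On to the rake.

Emit:
{"method": "jog_arm", "body": {"increments": [{"dx":-0.1,"dy":0.35,"dz":0,"ax":0,"ay":0,"az":0,"gripper":1},{"dx":-0.2,"dy":0.7,"dz":0,"ax":0,"ay":0,"az":0,"gripper":1},{"dx":-0.2,"dy":1,"dz":0,"ax":0,"ay":0,"az":0,"gripper":1},{"dx":-0.2,"dy":1,"dz":0,"ax":0,"ay":0,"az":0,"gripper":1},{"dx":-0.2,"dy":1,"dz":0,"ax":0,"ay":0,"az":0,"gripper":1}]}}

```text
time: 3.8
eef_pos: [0.4527, 0.1292, 0.3624]
tcp_rot: [0.707, 0.707, -0.0, 0.0]
contact_force: [-1.0, -0.2, 0.1]
opening: 1.003
finger_force: 0.0
```

```bash
python3 - <<'E'
from h import *
import pickle
s=get_state();print(s['eef_pos'],s['tcp_rot'],s['qpos'])
c=cam('wrist');pickle.dump(c,open('w3.pkl','wb'))
h=cv2.cvtColor(c['frame'],cv2.COLOR_BGR2HSV)
m=cv2.inRange(h,(98,110,50),(130,255,255))
n,l,st,ce=cv2.connectedComponentsWithStats(m)
for i in range(1,n):
  if st[i,4]>60: print(st[i],ce[i])
cv2.imwrite('pics/w5.png',cv2.resize(c['frame'][0:240,160:480],None,fx=2.5,fy=2.5,interpolation=2))
E
```

```text
[0.45267767 0.12919176 0.36240369] [ 7.06815809e-01  7.07397472e-01 -3.73669622e-04  2.97292411e-04] [ 6.24488873e-02 -2.43609600e-01  1.92474586e+00 -9.46097777e-04
  1.46062308e+00  6.17303942e-02]
[302  46  39  29 860] [321.05232558  59.58488372]
[227  61  39  28 774] [244.76744186  74.81395349]
```

View pics/w5.png

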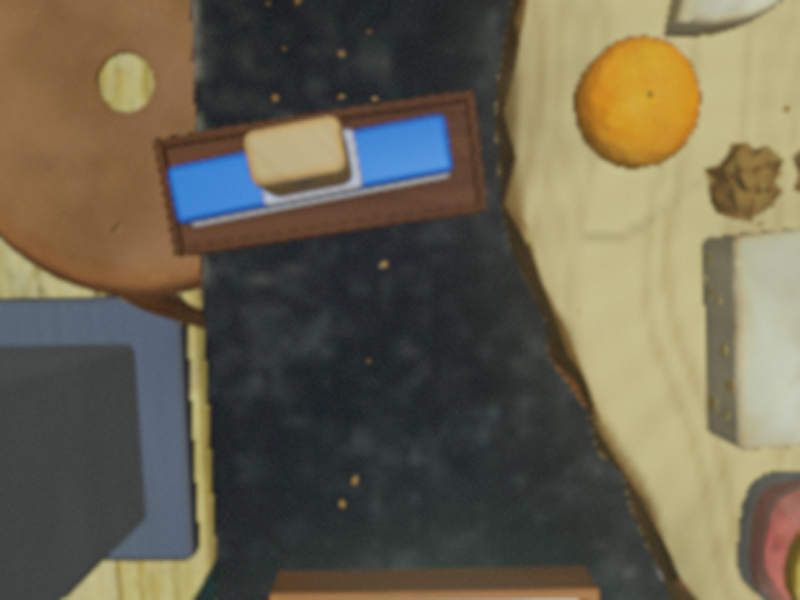

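The large rake (blue, grip top at crop (297,152), full ≈ (279,61)) stands in its dark rest with corners crop (153,142), (472,91), (487,207), (178,254). No other blue here.

```bash
python3 - <<'E'
from h import *
import pickle
c=pickle.load(open('w3.pkl','rb'))
f=lambda q,z:plane(c,np.array(q)/2.5+[160,0],z)
def rep(n,P):
    e=P[1]-P[0]+P[2]-P[3];print(n,P.mean(0).round(4),'yaw',np.arctan2(e[1],e[0]).round(4),[round(float(np.linalg.norm(P[i]-P[(i+1)%4])),4) for i in range(4)])
rep('rest',f([[153,142],[472,91],[487,207],[178,254]],.012))
rep('rest_c',f([[153,142],[472,91],[487,207],[178,254]],.012))
rep('comb',f([[168,166],[446,113],[452,173],[182,222]],.037))
rep('comb.032',f([[168,166],[446,113],[452,173],[182,222]],.032))
g=[[244,129],[341,115],[348,174],[256,187]]
rep('grip',f(g,.099)); 
S=pickle.load(open('side.pkl','rb'))
# grip top depth in wrist view
yy,xx=np.mgrid[56:66,262:296];p=dep(c,np.c_[xx.ravel(),yy.ravel()]);print('top z',np.median(p,0))
# mask-based
h=cv2.cvtColor(c['frame'],cv2.COLOR_BGR2HSV);m=cv2.inRange(h,(98,110,50),(130,255,255));m[130:]=0
ys,xs=np.where(m>0);W=plane(c,np.c_[xs,ys].astype(float),.037)[:,:2].astype(np.float32);print(cv2.minAreaRect(W*1000), np.array(ctrl.finger_overhang))
E
```

```text
rest [0.4201 0.2483 0.012 ] yaw 0.1436 [0.1425, 0.0495, 0.1411, 0.0493]
rest_c [0.4201 0.2483 0.012 ] yaw 0.1436 [0.1425, 0.0495, 0.1411, 0.0493]
comb [0.4175 0.248  0.037 ] yaw 0.1705 [0.1187, 0.0241, 0.1164, 0.0234]
comb.032 [0.4171 0.2485 0.032 ] yaw 0.1705 [0.12, 0.0243, 0.1178, 0.0237]
grip [0.4177 0.2477 0.099 ] yaw 0.1285 [0.0352, 0.0204, 0.0337, 0.0204]
top z [0.41732018 0.24762577 0.09806197]
((416.3407287597656, 248.3768768310547), (119.2118148803711, 23.565317153930664), 10.293147087097168) 0.025
```

Emit:
{"method": "jog_arm", "body": {"increments": [{"dx":-0.1,"dy":0.35,"dz":0,"ax":0,"ay":0,"az":0.09,"gripper":1},{"dx":-0.2,"dy":0.7,"dz":0,"ax":0,"ay":0,"az":0.18,"gripper":1},{"dx":-0.3,"dy":0.99,"dz":0,"ax":0,"ay":0,"az":0.27,"gripper":1},{"dx":-0.3,"dy":0.99,"dz":0,"ax":0,"ay":0,"az":0.36,"gripper":1},{"dx":-0.3,"dy":0.99,"dz":0,"ax":0,"ay":0,"az":0.45,"gripper":1},{"dx":-0.3,"dy":0.99,"dz":0,"ax":0,"ay":0,"az":0.54,"gripper":1},{"dx":-0.3,"dy":0.99,"dz":0,"ax":0,"ay":0,"az":0.63,"gripper":1},{"dx":-0.3,"dy":0.99,"dz":0,"ax":0,"ay":0,"az":0.72,"gripper":1},{"dx":-0.3,"dy":0.99,"dz":0,"ax":0,"ay":0,"az":0.81,"gripper":1},{"dx":-0.3,"dy":0.99,"dz":0,"ax":0,"ay":0,"az":0.9,"gripper":1}]}}

```text
time: 4.85
eef_pos: [0.4175, 0.2471, 0.3624]
tcp_rot: [0.077, 0.997, -0.0, 0.0]
contact_force: [-0.1, -0.1, -1.0]
opening: 0.997
finger_force: 0.0
```

Emit:
{"method": "jog_arm", "body": {"increments": [{"dx":0,"dy":0,"dz":-0.25,"ax":0,"ay":0,"az":0.07,"gripper":1},{"dx":0,"dy":0,"dz":-0.5,"ax":0,"ay":0,"az":0.14,"gripper":1},{"dx":0,"dy":0,"dz":-0.75,"ax":0,"ay":0,"az":0.21,"gripper":1},{"dx":0,"dy":0,"dz":-1,"ax":0,"ay":0,"az":0.21,"gripper":1},{"dx":0,"dy":0,"dz":-1,"ax":0,"ay":0,"az":0.21,"gripper":1},{"dx":0,"dy":0,"dz":-1,"ax":0,"ay":0,"az":0.21,"gripper":1},{"dx":0,"dy":0,"dz":-1,"ax":0,"ay":0,"az":0.21,"gripper":1}]}}

```text
time: 5.55
eef_pos: [0.418, 0.2487, 0.2447]
tcp_rot: [-0.086, 0.996, 0.0, 0.002]
contact_force: [-0.6, -0.2, 1.0]
opening: 1.002
finger_force: 0.0
```

```bash
python3 - <<'E'
from h import *
s=get_state();print(s['eef_pos'],R.from_quat(s['tcp_rot']).as_matrix().round(4).tolist(),s['qpos'],s['contact_force'])
c=cam('side')
h=cv2.cvtColor(c['frame'],cv2.COLOR_BGR2HSV)
w=cam('wrist');h=cv2.cvtColor(w['frame'],cv2.COLOR_BGR2HSV);m=cv2.inRange(h,(98,110,50),(130,255,255))
n,l,st,ce=cv2.connectedComponentsWithStats(m);print([x.tolist() for x in st[1:] if x[4]>100])
cv2.imwrite('pics/w6.png',w['frame'])
E
```

```text
[0.41798617 0.24868904 0.24473109] [[-0.9851, -0.172, 0.0035], [-0.172, 0.9851, 0.001], [-0.0036, 0.0004, -1.0]] [ 3.27815333e-01 -1.30869522e-01  2.04192875e+00 -1.67825604e-04
  1.22693422e+00 -1.41582346e+00] [-0.57841834 -0.24334386  0.95486343]
[[305, 126, 29, 49, 1405], [306, 242, 27, 24, 585]]
```

Emit:
{"method": "jog_arm", "body": {"increments": [{"dx":0,"dy":0,"dz":-0.3,"ax":0,"ay":0,"az":0,"gripper":1},{"dx":0,"dy":0,"dz":-0.6,"ax":0,"ay":0,"az":0,"gripper":1},{"dx":0,"dy":0,"dz":-0.8,"ax":0,"ay":0,"az":0,"gripper":1},{"dx":0,"dy":0,"dz":-1,"ax":0,"ay":0,"az":0,"gripper":1}]}}

```text
time: 6.05
eef_pos: [0.4172, 0.2493, 0.1227]
tcp_rot: [-0.087, 0.996, 0.0, 0.001]
contact_force: [-0.4, -0.6, 0.2]
opening: 0.998
finger_force: 0.0
```

Emit:
{"method": "jog_arm", "body": {"increments": [{"dx":0,"dy":0,"dz":-0.13,"ax":0,"ay":0,"az":0,"gripper":1},{"dx":0,"dy":0,"dz":-0.26,"ax":0,"ay":0,"az":0,"gripper":1},{"dx":0,"dy":0,"dz":-0.38,"ax":0,"ay":0,"az":0,"gripper":1},{"dx":0,"dy":0,"dz":-0.38,"ax":0,"ay":0,"az":0,"gripper":1},{"dx":0,"dy":0,"dz":-0.38,"ax":0,"ay":0,"az":0,"gripper":1}]}}

```text
time: 6.55
eef_pos: [0.4173, 0.2493, 0.0779]
tcp_rot: [-0.087, 0.996, 0.0, 0.001]
contact_force: [0.5, 0.1, 0.6]
opening: 1.002
finger_force: 0.0
```

Emit:
{"method": "jog_arm", "body": {"increments": [{"dx":0,"dy":0,"dz":0,"ax":0,"ay":0,"az":0,"gripper":-1},{"dx":0,"dy":0,"dz":0,"ax":0,"ay":0,"az":0,"gripper":-1},{"dx":0,"dy":0,"dz":0,"ax":0,"ay":0,"az":0,"gripper":-1},{"dx":0,"dy":0,"dz":0,"ax":0,"ay":0,"az":0,"gripper":-1},{"dx":0,"dy":0,"dz":0,"ax":0,"ay":0,"az":0,"gripper":-1},{"dx":0,"dy":0,"dz":0,"ax":0,"ay":0,"az":0,"gripper":-1},{"dx":0,"dy":0,"dz":0,"ax":0,"ay":0,"az":0,"gripper":-1},{"dx":0,"dy":0,"dz":0,"ax":0,"ay":0,"az":0,"gripper":-1},{"dx":0,"dy":0,"dz":0,"ax":0,"ay":0,"az":0,"gripper":-1},{"dx":0,"dy":0,"dz":0,"ax":0,"ay":0,"az":0,"gripper":-1}], "force": 60}}

```text
time: 7.55
eef_pos: [0.4168, 0.2492, 0.0773]
tcp_rot: [-0.087, 0.996, 0.0, 0.0]
contact_force: [-0.4, 0.5, 5.1]
opening: 0.228
finger_force: 59.2
```

```bash
python3 - <<'E'
from h import *
s=get_state();print(s)
E
```

```text
{'time': 7.55, 'qpos': array([ 3.29491916e-01,  1.03099137e-01,  2.15551214e+00,  5.55256299e-05,
        8.82243188e-01, -1.41577252e+00]), 'dq': array([-0.00094856,  0.0003402 ,  0.0002542 , -0.0014794 , -0.00117334,
        0.00043538]), 'joint_efforts': array([-2.76041608e-01, -2.52117813e+01, -2.14872229e+01, -6.44677877e-02,
       -1.13097453e-01,  1.11448849e-02]), 'eef_pos': array([0.41681026, 0.24917776, 0.07727956]), 'tcp_rot': array([-8.71058874e-02,  9.96198990e-01,  1.09361823e-04,  3.53172228e-04]), 'contact_force': array([-0.35269631,  0.52883611,  5.09153111]), 'wrist_torque': array([0.07827753, 0.0887726 , 0.00623769]), 'finger_force': 59.150481820106506, 'opening': 0.22798583700955305}
```

Emit:
{"method": "jog_arm", "body": {"increments": [{"dx":0,"dy":0,"dz":0.1,"ax":0,"ay":0,"az":0,"gripper":-1},{"dx":0,"dy":0,"dz":0.3,"ax":0,"ay":0,"az":0,"gripper":-1},{"dx":0,"dy":0,"dz":0.5,"ax":0,"ay":0,"az":0,"gripper":-1},{"dx":0,"dy":0,"dz":0.7,"ax":0,"ay":0,"az":0,"gripper":-1},{"dx":0,"dy":0,"dz":0.7,"ax":0,"ay":0,"az":0,"gripper":-1}]}}

```text
time: 8.05
eef_pos: [0.4182, 0.2496, 0.1642]
tcp_rot: [-0.087, 0.996, 0.001, 0.003]
contact_force: [0.1, 0.9, -1.7]
opening: 0.225
finger_force: 58.7
```

Emit:
{"method": "jog_arm", "body": {"increments": [{"dx":0.1,"dy":-0.2,"dz":0,"ax":0,"ay":0,"az":-0.03,"gripper":-1},{"dx":0.2,"dy":-0.4,"dz":0,"ax":0,"ay":0,"az":-0.06,"gripper":-1},{"dx":0.3,"dy":-0.6,"dz":0,"ax":0,"ay":0,"az":-0.1,"gripper":-1},{"dx":0.4,"dy":-0.8,"dz":0,"ax":0,"ay":0,"az":-0.1,"gripper":-1},{"dx":0.46,"dy":-1,"dz":0,"ax":0,"ay":0,"az":-0.1,"gripper":-1}]}}

```text
time: 8.55
eef_pos: [0.4711, 0.1278, 0.159]
tcp_rot: [-0.009, 1.0, -0.0, -0.001]
contact_force: [-0.6, 0.3, -2.3]
opening: 0.228
finger_force: 59.0
```

Emit:
{"method": "jog_arm", "body": {"increments": [{"dx":0,"dy":-0.2,"dz":0,"ax":0,"ay":0,"az":0,"gripper":-1},{"dx":0,"dy":-0.4,"dz":0,"ax":0,"ay":0,"az":0,"gripper":-1},{"dx":0,"dy":-0.6,"dz":0,"ax":0,"ay":0,"az":0,"gripper":-1},{"dx":0,"dy":-0.81,"dz":0,"ax":0,"ay":0,"az":0,"gripper":-1},{"dx":0,"dy":-0.81,"dz":0,"ax":0,"ay":0,"az":0,"gripper":-1},{"dx":0,"dy":-0.81,"dz":0,"ax":0,"ay":0,"az":0,"gripper":-1},{"dx":0,"dy":-0.81,"dz":0,"ax":0,"ay":0,"az":0,"gripper":-1}]}}

```text
time: 9.25
eef_pos: [0.471, 0.0325, 0.1599]
tcp_rot: [-0.009, 1.0, 0.0, -0.001]
contact_force: [0.1, -0.1, -1.8]
opening: 0.23
finger_force: 59.2
```

```bash
python3 - <<'E'
from h import *
import pickle
s=get_state();print(s['eef_pos'],R.from_quat(s['tcp_rot']).as_matrix().round(4).tolist(),s['contact_force'],s['wrist_torque'],s['opening'])
for n in ['side','scene']:
    c=cam(n);pickle.dump(c,open(n+'2.pkl','wb'))
a=pickle.load(open('side2.pkl','rb'))['frame'][180:290,260:400];b=pickle.load(open('scene2.pkl','rb'))['frame'][210:350,290:470]
a=cv2.resize(a,(400,314),interpolation=2);b=cv2.resize(b,(400,314),interpolation=2)
w=cam('wrist');pickle.dump(w,open('w6.pkl','wb'))
cv2.imwrite('pics/hold.png',np.hstack([a,b]))
E
```

```text
[0.47102242 0.03245429 0.15992139] [[-0.9998, -0.0177, -0.0017], [-0.0177, 0.9998, 0.0006], [0.0017, 0.0006, -1.0]] [ 0.09811983 -0.06808062 -1.79714269] [ 0.04074564 -0.00485267  0.00265187] 0.22958487050714785
```

View pics/hold.png

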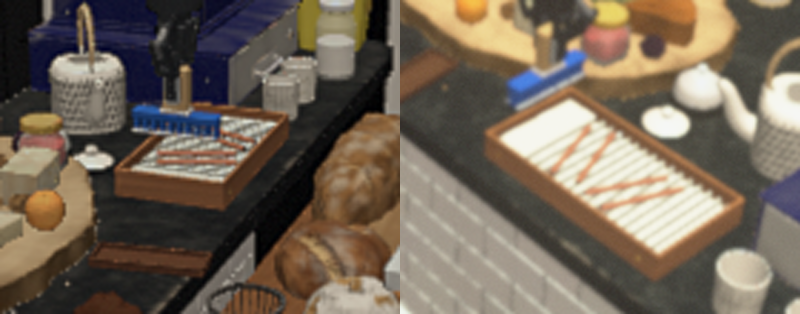

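Both halves show the rake level and held lengthwise across the tray at its landing end (left crop (178,118), right crop (548,75)); rest empty, straws untouched. Now down near the landing.

Emit:
{"method": "jog_arm", "body": {"increments": [{"dx":0,"dy":0,"dz":-0.15,"ax":0,"ay":0,"az":0,"gripper":-1},{"dx":0,"dy":0,"dz":-0.3,"ax":0,"ay":0,"az":0,"gripper":-1},{"dx":0,"dy":0,"dz":-0.4,"ax":0,"ay":0,"az":0,"gripper":-1},{"dx":0,"dy":0,"dz":-0.46,"ax":0,"ay":0,"az":0,"gripper":-1},{"dx":0,"dy":0,"dz":-0.46,"ax":0,"ay":0,"az":0,"gripper":-1},{"dx":0,"dy":0,"dz":-0.46,"ax":0,"ay":0,"az":0,"gripper":-1}]}}

```text
time: 10.0
eef_pos: [0.4721, 0.0319, 0.1061]
tcp_rot: [-0.009, 1.0, -0.0, 0.0]
contact_force: [-0.9, -0.7, -0.9]
opening: 0.228
finger_force: 59.2
```

```bash
python3 - <<'E'
from h import *
import pickle
c=pickle.load(open('w1.pkl','rb'))
def z(r0,r1,c0,c1):
    yy,xx=np.mgrid[r0:r1,c0:c1];p=dep(c,np.c_[xx.ravel(),yy.ravel()]);return np.median(p,0).round(4)
print('landing',z(30,65,290,405),'counter',z(120,260,425,440),z(285,300,290,360),'counter top',z(2,10,300,400))
c=pickle.load(open('w2.pkl','rb'));print('landing',z(142,172,262,368),'counter',z(142,172,392,410),z(100,125,260,370))
s=get_state();print(s['eef_pos'],s['contact_force'],s['wrist_torque'])
E
```

```text
landing [0.4716 0.0312 0.0236] counter [ 0.5824 -0.1281 -0.0013] [ 0.4493 -0.2685 -0.0017] counter top [ 0.4754  0.079  -0.0012]
landing [0.4734 0.0337 0.0236] counter [ 0.5761  0.0315 -0.0012] [ 0.4731  0.0824 -0.0012]
[0.47211887 0.03187552 0.10612625] [-0.94844327 -0.67647761 -0.91028936] [-0.01854543 -0.02455187  0.02399034]
```

Emit:
{"method": "jog_arm", "body": {"increments": [{"dx":0,"dy":0,"dz":-0.02,"ax":0,"ay":0,"az":0,"gripper":-1},{"dx":0,"dy":0,"dz":-0.035,"ax":0,"ay":0,"az":0,"gripper":-1},{"dx":0,"dy":0,"dz":-0.035,"ax":0,"ay":0,"az":0,"gripper":-1}]}}

```text
time: 10.3
eef_pos: [0.4717, 0.0318, 0.1016]
tcp_rot: [-0.009, 1.0, -0.0, 0.0]
contact_force: [-0.5, 0.1, -2.3]
opening: 0.223
finger_force: 59.2
```

Emit:
{"method": "jog_arm", "body": {"increments": [{"dx":0,"dy":0,"dz":-0.007,"ax":0,"ay":0,"az":0,"gripper":-1},{"dx":0,"dy":0,"dz":-0.014,"ax":0,"ay":0,"az":0,"gripper":-1},{"dx":0,"dy":0,"dz":-0.014,"ax":0,"ay":0,"az":0,"gripper":-1}]}}

```text
time: 10.6
eef_pos: [0.4716, 0.0318, 0.0997]
tcp_rot: [-0.009, 1.0, -0.0, -0.0]
contact_force: [-0.4, -0.5, -1.0]
opening: 0.228
finger_force: 59.2
```

Emit:
{"method": "jog_arm", "body": {"increments": [{"dx":0,"dy":0,"dz":-0.007,"ax":0,"ay":0,"az":0,"gripper":-1},{"dx":0,"dy":0,"dz":-0.007,"ax":0,"ay":0,"az":0,"gripper":-1}]}}

```text
time: 10.8
eef_pos: [0.4716, 0.0318, 0.0989]
tcp_rot: [-0.009, 1.0, 0.0, -0.0]
contact_force: [-0.3, -0.3, -2.5]
opening: 0.227
finger_force: 59.2
```

Emit:
{"method": "jog_arm", "body": {"increments": [{"dx":0,"dy":0,"dz":-0.007,"ax":0,"ay":0,"az":0,"gripper":-1},{"dx":0,"dy":0,"dz":-0.007,"ax":0,"ay":0,"az":0,"gripper":-1}]}}

```text
time: 11.0
eef_pos: [0.4716, 0.0318, 0.098]
tcp_rot: [-0.009, 1.0, 0.0, -0.0]
contact_force: [0.5, -0.4, -2.3]
opening: 0.222
finger_force: 59.2
```

Emit:
{"method": "jog_arm", "body": {"increments": [{"dx":0,"dy":0,"dz":-0.007,"ax":0,"ay":0,"az":0,"gripper":-1},{"dx":0,"dy":0,"dz":-0.007,"ax":0,"ay":0,"az":0,"gripper":-1}]}}

```text
time: 11.2
eef_pos: [0.4716, 0.0319, 0.0972]
tcp_rot: [-0.009, 1.0, 0.0, -0.0]
contact_force: [-0.1, 0.1, -1.6]
opening: 0.224
finger_force: 59.2
```

Emit:
{"method": "jog_arm", "body": {"increments": [{"dx":0,"dy":0,"dz":-0.006,"ax":0,"ay":0,"az":0,"gripper":-1},{"dx":0,"dy":0,"dz":-0.006,"ax":0,"ay":0,"az":0,"gripper":-1}]}}

```text
time: 11.4
eef_pos: [0.4719, 0.0318, 0.0968]
tcp_rot: [-0.009, 1.0, -0.0, 0.0]
contact_force: [-0.0, -0.1, -0.4]
opening: 0.225
finger_force: 59.4
```

Emit:
{"method": "jog_arm", "body": {"increments": [{"dx":0,"dy":0,"dz":-0.004,"ax":0,"ay":0,"az":0,"gripper":-1},{"dx":0,"dy":0,"dz":-0.004,"ax":0,"ay":0,"az":0,"gripper":-1}]}}

```text
time: 11.6
eef_pos: [0.472, 0.0318, 0.0965]
tcp_rot: [-0.009, 1.0, -0.0, 0.0]
contact_force: [-2.2, -0.1, 2.4]
opening: 0.227
finger_force: 59.6
```

```bash
python3 - <<'E'
from h import *
for _ in range(4):
    s=get_state();print(s['eef_pos'].round(4),s['contact_force'].round(2),s['wrist_torque'].round(3),(R.from_quat(s['tcp_rot'])).as_matrix()[2].round(4)); imaging.read_camera('side')
E
```

```text
[0.472  0.0318 0.0965] [-2.17 -0.06  2.39] [-0.046  0.166 -0.005] [-5.e-04 -1.e-04 -1.e+00]
[0.472  0.0318 0.0965] [-1.86  0.21  1.09] [0.021 0.211 0.008] [-5.e-04 -1.e-04 -1.e+00]
[0.472  0.0318 0.0965] [-1.23  0.72  1.93] [0.008 0.175 0.021] [-6.e-04 -1.e-04 -1.e+00]
[0.472  0.0318 0.0965] [-1.3   0.28  1.76] [-0.014  0.137 -0.025] [-6.e-04 -1.e-04 -1.e+00]
```

Contact found at TCP z≈0.0967; net ≈3.7 N, level. Start combing.

Emit:
{"method": "jog_arm", "body": {"increments": [{"dx":0,"dy":-0.02,"dz":0,"ax":0,"ay":0,"az":0,"gripper":-1},{"dx":0.001,"dy":-0.04,"dz":0,"ax":0,"ay":0,"az":0,"gripper":-1},{"dx":0.001,"dy":-0.06,"dz":0,"ax":0,"ay":0,"az":0,"gripper":-1},{"dx":0.0015,"dy":-0.08,"dz":0,"ax":0,"ay":0,"az":0,"gripper":-1},{"dx":0.002,"dy":-0.1,"dz":0,"ax":0,"ay":0,"az":0,"gripper":-1},{"dx":0.002,"dy":-0.12,"dz":0,"ax":0,"ay":0,"az":0,"gripper":-1},{"dx":0.0025,"dy":-0.14,"dz":0,"ax":0,"ay":0,"az":0,"gripper":-1},{"dx":0.003,"dy":-0.16,"dz":0,"ax":0,"ay":0,"az":0,"gripper":-1}]}}

```text
time: 12.6
eef_pos: [0.4722, 0.0124, 0.0963]
tcp_rot: [-0.009, 1.0, 0.0, 0.0]
contact_force: [-0.2, 1.2, 3.9]
opening: 0.221
finger_force: 60.1
```

```bash
cat > st.py <<'E'
from h import *
for _ in range(3):
    s=get_state();print(s['eef_pos'].round(4),s['contact_force'].round(2),s['wrist_torque'].round(3),(R.from_quat(s['tcp_rot'])).as_matrix()[2].round(4)); imaging.read_camera('side')
E
python3 st.py
```

```text
[0.4722 0.0124 0.0963] [-0.24  1.2   3.88] [0.378 0.029 0.041] [-4.e-04  1.e-04 -1.e+00]
[0.4723 0.0122 0.0963] [-0.28  1.26  5.29] [ 0.266 -0.013 -0.015] [-5.e-04 -2.e-04 -1.e+00]
[0.4723 0.0122 0.0963] [0.08 0.58 3.63] [0.154 0.02  0.042] [-6.e-04 -5.e-04 -1.e+00]
```

Emit:
{"method": "jog_arm", "body": {"increments": [{"dx":0,"dy":-0.02,"dz":0.001,"ax":0,"ay":0,"az":0,"gripper":-1},{"dx":0.001,"dy":-0.04,"dz":0.0015,"ax":0,"ay":0,"az":0,"gripper":-1},{"dx":0.001,"dy":-0.06,"dz":0.0015,"ax":0,"ay":0,"az":0,"gripper":-1},{"dx":0.0015,"dy":-0.08,"dz":0.0015,"ax":0,"ay":0,"az":0,"gripper":-1},{"dx":0.002,"dy":-0.1,"dz":0.0015,"ax":0,"ay":0,"az":0,"gripper":-1},{"dx":0.002,"dy":-0.12,"dz":0.0015,"ax":0,"ay":0,"az":0,"gripper":-1},{"dx":0.0025,"dy":-0.14,"dz":0.0015,"ax":0,"ay":0,"az":0,"gripper":-1},{"dx":0.003,"dy":-0.16,"dz":0.0015,"ax":0,"ay":0,"az":0,"gripper":-1}]}}

```text
time: 13.55
eef_pos: [0.4723, -0.0067, 0.0962]
tcp_rot: [-0.009, 1.0, 0.0, -0.0]
contact_force: [0.1, 2.0, 4.3]
opening: 0.226
finger_force: 60.0
```

```bash
python3 st.py
```

```text
[ 0.4723 -0.0067  0.0962] [0.14 2.   4.32] [ 0.464 -0.026 -0.017] [ 2.e-04  2.e-04 -1.e+00]
[ 0.4724 -0.0071  0.0962] [-0.84  0.03  3.65] [ 0.286  0.016 -0.031] [ 2.e-04 -4.e-04 -1.e+00]
[ 0.4724 -0.007   0.0962] [-0.23  1.07  3.74] [ 0.16   0.027 -0.054] [ 2.e-04 -6.e-04 -1.e+00]
```

Emit:
{"method": "jog_arm", "body": {"increments": [{"dx":0,"dy":-0.02,"dz":0.001,"ax":0,"ay":0,"az":0,"gripper":-1},{"dx":0.001,"dy":-0.04,"dz":0.002,"ax":0,"ay":0,"az":0,"gripper":-1},{"dx":0.001,"dy":-0.06,"dz":0.002,"ax":0,"ay":0,"az":0,"gripper":-1},{"dx":0.0015,"dy":-0.08,"dz":0.002,"ax":0,"ay":0,"az":0,"gripper":-1},{"dx":0.002,"dy":-0.1,"dz":0.002,"ax":0,"ay":0,"az":0,"gripper":-1},{"dx":0.002,"dy":-0.12,"dz":0.002,"ax":0,"ay":0,"az":0,"gripper":-1},{"dx":0.0025,"dy":-0.14,"dz":0.002,"ax":0,"ay":0,"az":0,"gripper":-1},{"dx":0.003,"dy":-0.16,"dz":0.002,"ax":0,"ay":0,"az":0,"gripper":-1},{"dx":0.003,"dy":-0.18,"dz":0.002,"ax":0,"ay":0,"az":0,"gripper":-1}]}}

```text
time: 14.6
eef_pos: [0.4727, -0.0284, 0.0964]
tcp_rot: [-0.009, 1.0, 0.0, -0.0]
contact_force: [-0.0, 2.2, 2.4]
opening: 0.227
finger_force: 59.9
```

```bash
python3 st.py
```

```text
[ 0.4727 -0.0284  0.0964] [-0.04  2.2   2.38] [ 0.415 -0.06   0.061] [ 2.e-04  0.e+00 -1.e+00]
[ 0.4727 -0.0287  0.0965] [-0.48  0.34  2.36] [ 0.186 -0.016 -0.006] [ 2.e-04 -3.e-04 -1.e+00]
[ 0.4727 -0.0286  0.0965] [-0.49  0.43  2.95] [ 0.15   0.023 -0.035] [ 2.e-04 -6.e-04 -1.e+00]
```

Emit:
{"method": "jog_arm", "body": {"increments": [{"dx":0,"dy":-0.02,"dz":0,"ax":0,"ay":0,"az":0,"gripper":-1},{"dx":0.001,"dy":-0.04,"dz":0,"ax":0,"ay":0,"az":0,"gripper":-1},{"dx":0.001,"dy":-0.06,"dz":0,"ax":0,"ay":0,"az":0,"gripper":-1},{"dx":0.0015,"dy":-0.08,"dz":0,"ax":0,"ay":0,"az":0,"gripper":-1},{"dx":0.002,"dy":-0.1,"dz":0,"ax":0,"ay":0,"az":0,"gripper":-1},{"dx":0.002,"dy":-0.12,"dz":0,"ax":0,"ay":0,"az":0,"gripper":-1},{"dx":0.0025,"dy":-0.14,"dz":0,"ax":0,"ay":0,"az":0,"gripper":-1},{"dx":0.003,"dy":-0.16,"dz":0,"ax":0,"ay":0,"az":0,"gripper":-1},{"dx":0.003,"dy":-0.18,"dz":0,"ax":0,"ay":0,"az":0,"gripper":-1}]}}

```text
time: 15.65
eef_pos: [0.4731, -0.05, 0.0965]
tcp_rot: [-0.009, 1.0, -0.0, 0.0]
contact_force: [-0.4, 1.4, 2.9]
opening: 0.228
finger_force: 59.9
```

```bash
python3 st.py
```

```text
[ 0.4731 -0.05    0.0965] [-0.36  1.36  2.93] [ 0.317 -0.024 -0.038] [-0.e+00 -1.e-04 -1.e+00]
[ 0.4731 -0.0503  0.0965] [0.43 0.64 1.94] [ 0.189 -0.031 -0.007] [ 0.e+00 -4.e-04 -1.e+00]
[ 0.4731 -0.0503  0.0965] [ 0.28 -0.35  2.41] [ 0.035 -0.     0.068] [ 1.e-04 -7.e-04 -1.e+00]
```

Emit:
{"method": "jog_arm", "body": {"increments": [{"dx":0,"dy":-0.02,"dz":0,"ax":0,"ay":0,"az":0,"gripper":-1},{"dx":0.001,"dy":-0.04,"dz":0,"ax":0,"ay":0,"az":0,"gripper":-1},{"dx":0.001,"dy":-0.06,"dz":0,"ax":0,"ay":0,"az":0,"gripper":-1},{"dx":0.0015,"dy":-0.08,"dz":0,"ax":0,"ay":0,"az":0,"gripper":-1},{"dx":0.002,"dy":-0.1,"dz":0,"ax":0,"ay":0,"az":0,"gripper":-1},{"dx":0.002,"dy":-0.12,"dz":0,"ax":0,"ay":0,"az":0,"gripper":-1},{"dx":0.0025,"dy":-0.14,"dz":0,"ax":0,"ay":0,"az":0,"gripper":-1},{"dx":0.003,"dy":-0.16,"dz":0,"ax":0,"ay":0,"az":0,"gripper":-1},{"dx":0.003,"dy":-0.18,"dz":0,"ax":0,"ay":0,"az":0,"gripper":-1}]}}

```text
time: 16.7
eef_pos: [0.4735, -0.0716, 0.0965]
tcp_rot: [-0.009, 1.0, 0.0, -0.0]
contact_force: [-0.3, 1.6, 2.9]
opening: 0.229
finger_force: 59.8
```

```bash
cat > straws.py <<'E'
from h import *
import sys
def find(n,zz=.0295):
    c=cam(n);h=cv2.cvtColor(c['frame'],cv2.COLOR_BGR2HSV)
    # work in tray frame: rectify pixel -> tray coordinates
    m=cv2.inRange(h,(0,60,60),(20,255,255))
    ys,xs=np.where(m>0);W=plane(c,np.c_[xs,ys].astype(float),zz)
    a=.018;d=W[:,:2]-[.474,-.086];u=d[:,0]*np.cos(a)+d[:,1]*np.sin(a);v=-d[:,0]*np.sin(a)+d[:,1]*np.cos(a)
    ok=(abs(u)<.064)&(abs(v)<.134);mm=np.zeros_like(m);mm[ys[ok],xs[ok]]=1
    k,l=cv2.connectedComponents(mm)
    L=l[ys,xs]
    print(n)
    for i in range(1,k):
        s=(L==i)&ok
        if s.sum()<12: continue
        p=np.c_[u[s],v[s]];q=p-p.mean(0);w,V=np.linalg.eigh(q.T@q);e=V[:,1]
        print('  mid',p.mean(0).round(4),'ang',round(float(np.arctan(e[1]/e[0])),3),'len',round(float(np.ptp(q@e)),3),'n',s.sum())
for n in sys.argv[1:]: find(n)
E
python3 st.py; python3 straws.py scene side
```

```text
[ 0.4735 -0.0716  0.0965] [-0.29  1.6   2.9 ] [ 0.375 -0.02   0.044] [ 1.e-04  0.e+00 -1.e+00]
[ 0.4735 -0.0719  0.0965] [-0.83  1.24  1.76] [0.227 0.001 0.036] [ 1.e-04 -4.e-04 -1.e+00]
[ 0.4735 -0.0718  0.0965] [-0.5  -0.3   1.41] [ 0.03  -0.026  0.009] [ 0.e+00 -6.e-04 -1.e+00]
scene
  mid [0.0393 0.058 ] ang 0.817 len 0.079 n 110
  mid [ 0.0611 -0.0491] ang 1.563 len 0.055 n 26
  mid [-0.0514  0.046 ] ang 0.168 len 0.03 n 20
  mid [-0.0095 -0.0331] ang -0.43 len 0.108 n 115
  mid [ 0.0611 -0.0936] ang 1.515 len 0.023 n 12
  mid [-0.0134 -0.062 ] ang -0.363 len 0.112 n 124
  mid [ 0.0612 -0.1238] ang 1.422 len 0.025 n 12
side
  mid [ 0.0302 -0.0924] ang -1.569 len 0.073 n 43
  mid [-0.0077  0.0398] ang 0.02 len 0.097 n 26
  mid [0.0004 0.1262] ang -0.013 len 0.127 n 53
```

Emit:
{"method": "jog_arm", "body": {"increments": [{"dx":0,"dy":-0.02,"dz":0,"ax":0,"ay":0,"az":0,"gripper":-1},{"dx":0.001,"dy":-0.04,"dz":0,"ax":0,"ay":0,"az":0,"gripper":-1},{"dx":0.001,"dy":-0.06,"dz":0,"ax":0,"ay":0,"az":0,"gripper":-1},{"dx":0.0015,"dy":-0.08,"dz":0,"ax":0,"ay":0,"az":0,"gripper":-1},{"dx":0.002,"dy":-0.1,"dz":0,"ax":0,"ay":0,"az":0,"gripper":-1},{"dx":0.002,"dy":-0.12,"dz":0,"ax":0,"ay":0,"az":0,"gripper":-1},{"dx":0.0025,"dy":-0.14,"dz":0,"ax":0,"ay":0,"az":0,"gripper":-1},{"dx":0.003,"dy":-0.16,"dz":0,"ax":0,"ay":0,"az":0,"gripper":-1},{"dx":0.003,"dy":-0.18,"dz":0,"ax":0,"ay":0,"az":0,"gripper":-1}]}}

```text
time: 17.85
eef_pos: [0.4739, -0.0932, 0.0965]
tcp_rot: [-0.009, 1.0, -0.0, 0.0]
contact_force: [0.4, 0.8, 2.1]
opening: 0.227
finger_force: 59.8
```

```bash
python3 st.py; python3 straws.py scene
```

```text
[ 0.4739 -0.0932  0.0965] [0.35 0.76 2.06] [ 0.292 -0.029  0.008] [-1.e-04 -1.e-04 -1.e+00]
[ 0.4739 -0.0936  0.0965] [-0.24  0.84  2.67] [ 0.073 -0.017 -0.001] [-1.e-04 -6.e-04 -1.e+00]
[ 0.4739 -0.0935  0.0965] [-0.37 -0.16  2.13] [-0.036 -0.006 -0.04 ] [-1.e-04 -8.e-04 -1.e+00]
scene
  mid [0.0192 0.0387] ang -0.032 len 0.126 n 179
  mid [ 0.0612 -0.0483] ang 1.569 len 0.055 n 25
  mid [-0.0133 -0.0504] ang -0.347 len 0.117 n 247
  mid [ 0.0611 -0.0936] ang 1.515 len 0.023 n 12
  mid [ 0.0609 -0.1231] ang 1.474 len 0.025 n 13
```

Emit:
{"method": "jog_arm", "body": {"increments": [{"dx":0,"dy":-0.02,"dz":0,"ax":0,"ay":0,"az":0,"gripper":-1},{"dx":0.001,"dy":-0.04,"dz":0,"ax":0,"ay":0,"az":0,"gripper":-1},{"dx":0.001,"dy":-0.06,"dz":0,"ax":0,"ay":0,"az":0,"gripper":-1},{"dx":0.0015,"dy":-0.08,"dz":0,"ax":0,"ay":0,"az":0,"gripper":-1},{"dx":0.002,"dy":-0.1,"dz":0,"ax":0,"ay":0,"az":0,"gripper":-1},{"dx":0.002,"dy":-0.12,"dz":0,"ax":0,"ay":0,"az":0,"gripper":-1},{"dx":0.0025,"dy":-0.14,"dz":0,"ax":0,"ay":0,"az":0,"gripper":-1},{"dx":0.003,"dy":-0.16,"dz":0,"ax":0,"ay":0,"az":0,"gripper":-1},{"dx":0.003,"dy":-0.18,"dz":0,"ax":0,"ay":0,"az":0,"gripper":-1}]}}

```text
time: 18.95
eef_pos: [0.4742, -0.1148, 0.0965]
tcp_rot: [-0.009, 1.0, 0.0, -0.0]
contact_force: [-0.1, 2.8, 2.1]
opening: 0.23
finger_force: 59.8
```

```bash
python3 st.py; python3 straws.py scene
```

```text
[ 0.4742 -0.1148  0.0965] [-0.12  2.77  2.1 ] [0.248 0.038 0.034] [ 1.e-04  1.e-04 -1.e+00]
[ 0.4742 -0.1151  0.0965] [0.07 0.65 1.91] [ 0.146  0.01  -0.004] [ 1.e-04 -4.e-04 -1.e+00]
[ 0.4742 -0.1151  0.0965] [ 0.01 -0.77  2.26] [ 0.023 -0.007  0.013] [ 0.e+00 -7.e-04 -1.e+00]
scene
  mid [0.0216 0.0153] ang 0.146 len 0.132 n 183
  mid [-0.0167  0.0462] ang 0.008 len 0.097 n 64
  mid [ 0.0613 -0.0705] ang 1.57 len 0.065 n 30
  mid [-0.0124 -0.0634] ang -0.336 len 0.109 n 127
  mid [ 0.061 -0.124] ang 1.417 len 0.025 n 13
```

Straws behave; tray y ≈ -0.029 now.

Emit:
{"method": "jog_arm", "body": {"increments": [{"dx":0,"dy":-0.02,"dz":0,"ax":0,"ay":0,"az":0,"gripper":-1},{"dx":0.001,"dy":-0.04,"dz":0,"ax":0,"ay":0,"az":0,"gripper":-1},{"dx":0.001,"dy":-0.06,"dz":0,"ax":0,"ay":0,"az":0,"gripper":-1},{"dx":0.0015,"dy":-0.08,"dz":0,"ax":0,"ay":0,"az":0,"gripper":-1},{"dx":0.002,"dy":-0.1,"dz":0,"ax":0,"ay":0,"az":0,"gripper":-1},{"dx":0.002,"dy":-0.12,"dz":0,"ax":0,"ay":0,"az":0,"gripper":-1},{"dx":0.0025,"dy":-0.14,"dz":0,"ax":0,"ay":0,"az":0,"gripper":-1},{"dx":0.003,"dy":-0.16,"dz":0,"ax":0,"ay":0,"az":0,"gripper":-1},{"dx":0.003,"dy":-0.18,"dz":0,"ax":0,"ay":0,"az":0,"gripper":-1}]}}

```text
time: 20.05
eef_pos: [0.4746, -0.1364, 0.0965]
tcp_rot: [-0.009, 1.0, -0.0, 0.0]
contact_force: [0.2, 1.9, 2.7]
opening: 0.229
finger_force: 59.8
```

```bash
python3 st.py; python3 straws.py scene
```

```text
[ 0.4746 -0.1364  0.0965] [0.19 1.88 2.74] [0.3   0.008 0.014] [-1.e-04 -1.e-04 -1.e+00]
[ 0.4746 -0.1368  0.0965] [-0.86  1.4   2.08] [ 0.094  0.008 -0.049] [-1.e-04 -6.e-04 -1.e+00]
[ 0.4746 -0.1367  0.0965] [-0.53 -0.16  2.43] [-0.038  0.023  0.003] [-1.e-04 -8.e-04 -1.e+00]
scene
  mid [0.0222 0.    ] ang -0.225 len 0.126 n 194
  mid [-0.0169  0.0461] ang 0.01 len 0.097 n 64
  mid [ 0.0614 -0.0832] ang 1.56 len 0.043 n 19
  mid [-0.0154 -0.0715] ang 0.004 len 0.099 n 90
  mid [ 0.0612 -0.1238] ang 1.422 len 0.025 n 12
```

Emit:
{"method": "jog_arm", "body": {"increments": [{"dx":0,"dy":-0.02,"dz":0,"ax":0,"ay":0,"az":0,"gripper":-1},{"dx":0.001,"dy":-0.04,"dz":0,"ax":0,"ay":0,"az":0,"gripper":-1},{"dx":0.001,"dy":-0.06,"dz":0,"ax":0,"ay":0,"az":0,"gripper":-1},{"dx":0.0015,"dy":-0.08,"dz":0,"ax":0,"ay":0,"az":0,"gripper":-1},{"dx":0.002,"dy":-0.1,"dz":0,"ax":0,"ay":0,"az":0,"gripper":-1},{"dx":0.002,"dy":-0.12,"dz":0,"ax":0,"ay":0,"az":0,"gripper":-1},{"dx":0.0025,"dy":-0.14,"dz":0,"ax":0,"ay":0,"az":0,"gripper":-1},{"dx":0.003,"dy":-0.16,"dz":0,"ax":0,"ay":0,"az":0,"gripper":-1},{"dx":0.003,"dy":-0.18,"dz":0,"ax":0,"ay":0,"az":0,"gripper":-1}]}}

```text
time: 21.15
eef_pos: [0.4749, -0.158, 0.0965]
tcp_rot: [-0.009, 1.0, -0.0, -0.0]
contact_force: [0.6, 1.4, 1.5]
opening: 0.228
finger_force: 59.8
```

```bash
python3 st.py; python3 straws.py scene
```

```text
[ 0.4749 -0.158   0.0965] [0.56 1.35 1.46] [ 0.322 -0.06   0.014] [ 0. -0. -1.]
[ 0.4749 -0.1584  0.0965] [ 0.24 -0.06  1.  ] [ 0.102 -0.071 -0.048] [-0.e+00 -5.e-04 -1.e+00]
[ 0.4749 -0.1583  0.0965] [0.25 0.42 2.42] [-0.005  0.009  0.013] [-1.e-04 -7.e-04 -1.e+00]
scene
  mid [ 0.0407 -0.0284] ang 0.969 len 0.107 n 134
  mid [-0.0169  0.0461] ang 0.01 len 0.097 n 64
  mid [-0.0079  0.0166] ang 0.004 len 0.111 n 71
  mid [-0.0371 -0.0412] ang 0.047 len 0.065 n 39
  mid [ 0.0612 -0.1238] ang 1.422 len 0.025 n 12
```

Emit:
{"method": "jog_arm", "body": {"increments": [{"dx":0,"dy":-0.02,"dz":0,"ax":0,"ay":0,"az":0,"gripper":-1},{"dx":0.001,"dy":-0.04,"dz":0,"ax":0,"ay":0,"az":0,"gripper":-1},{"dx":0.001,"dy":-0.06,"dz":0,"ax":0,"ay":0,"az":0,"gripper":-1},{"dx":0.0015,"dy":-0.08,"dz":0,"ax":0,"ay":0,"az":0,"gripper":-1},{"dx":0.002,"dy":-0.1,"dz":0,"ax":0,"ay":0,"az":0,"gripper":-1},{"dx":0.002,"dy":-0.12,"dz":0,"ax":0,"ay":0,"az":0,"gripper":-1},{"dx":0.0025,"dy":-0.14,"dz":0,"ax":0,"ay":0,"az":0,"gripper":-1},{"dx":0.003,"dy":-0.16,"dz":0,"ax":0,"ay":0,"az":0,"gripper":-1},{"dx":0.003,"dy":-0.18,"dz":0,"ax":0,"ay":0,"az":0,"gripper":-1}]}}

```text
time: 22.25
eef_pos: [0.4753, -0.1796, 0.0965]
tcp_rot: [-0.009, 1.0, 0.0, -0.0]
contact_force: [0.1, 0.8, 1.9]
opening: 0.228
finger_force: 59.9
```

```bash
python3 st.py; python3 straws.py scene
```

```text
[ 0.4753 -0.1796  0.0965] [0.1  0.82 1.86] [ 0.251 -0.037  0.007] [ 0.e+00  1.e-04 -1.e+00]
[ 0.4753 -0.18    0.0965] [-0.92  0.2   1.16] [ 0.098 -0.016 -0.01 ] [-0.e+00 -5.e-04 -1.e+00]
[ 0.4753 -0.1799  0.0965] [0.58 0.65 1.73] [ 0.034 -0.053  0.041] [-1.e-04 -7.e-04 -1.e+00]
scene
  mid [0.0616 0.012 ] ang 1.548 len 0.052 n 20
  mid [-0.0162  0.0462] ang 0.006 len 0.097 n 63
  mid [-0.007   0.0167] ang 0.004 len 0.109 n 68
  mid [ 0.0175 -0.0507] ang -0.089 len 0.128 n 208
  mid [ 0.061 -0.124] ang 1.417 len 0.025 n 13
  mid [-0.0553 -0.0717] ang 0.077 len 0.018 n 16
```

Emit:
{"method": "jog_arm", "body": {"increments": [{"dx":0,"dy":-0.02,"dz":0,"ax":0,"ay":0,"az":0,"gripper":-1},{"dx":0.001,"dy":-0.04,"dz":0,"ax":0,"ay":0,"az":0,"gripper":-1},{"dx":0.001,"dy":-0.06,"dz":0,"ax":0,"ay":0,"az":0,"gripper":-1},{"dx":0.0015,"dy":-0.08,"dz":0,"ax":0,"ay":0,"az":0,"gripper":-1},{"dx":0.002,"dy":-0.1,"dz":0,"ax":0,"ay":0,"az":0,"gripper":-1},{"dx":0.002,"dy":-0.12,"dz":0,"ax":0,"ay":0,"az":0,"gripper":-1},{"dx":0.0025,"dy":-0.14,"dz":0,"ax":0,"ay":0,"az":0,"gripper":-1},{"dx":0.003,"dy":-0.16,"dz":0,"ax":0,"ay":0,"az":0,"gripper":-1},{"dx":0.003,"dy":-0.18,"dz":0,"ax":0,"ay":0,"az":0,"gripper":-1},{"dx":0.003,"dy":-0.19,"dz":0,"ax":0,"ay":0,"az":0,"gripper":-1}]}}

```text
time: 23.45
eef_pos: [0.4756, -0.2025, 0.0965]
tcp_rot: [-0.009, 1.0, -0.0, 0.0]
contact_force: [0.2, 0.8, 0.8]
opening: 0.226
finger_force: 59.8
```

```bash
python3 st.py; python3 straws.py scene
```

```text
[ 0.4756 -0.2025  0.0965] [0.23 0.83 0.76] [ 0.19  -0.02  -0.006] [-0.e+00 -1.e-04 -1.e+00]
[ 0.4756 -0.2026  0.0965] [-0.67  0.86  1.24] [ 0.181 -0.025 -0.014] [-0.e+00 -4.e-04 -1.e+00]
[ 0.4756 -0.2025  0.0965] [-0.18 -0.14  1.67] [ 0.034  0.029 -0.012] [-0.e+00 -6.e-04 -1.e+00]
scene
  mid [0.0615 0.0118] ang 1.545 len 0.052 n 21
  mid [-0.0165  0.0463] ang 0.008 len 0.097 n 62
  mid [-0.0074  0.0166] ang 0.004 len 0.109 n 68
  mid [ 0.0192 -0.0747] ang 0.085 len 0.131 n 221
  mid [-0.0146 -0.0422] ang -0.0 len 0.1 n 83
```

End reached with force throughout. Lift and carry back.

Emit:
{"method": "jog_arm", "body": {"increments": [{"dx":0,"dy":0,"dz":0.03,"ax":0,"ay":0,"az":0,"gripper":-1},{"dx":0,"dy":0,"dz":0.15,"ax":0,"ay":0,"az":0,"gripper":-1},{"dx":0,"dy":0,"dz":0.4,"ax":0,"ay":0,"az":0,"gripper":-1},{"dx":0,"dy":0,"dz":0.6,"ax":0,"ay":0,"az":0,"gripper":-1},{"dx":0,"dy":0,"dz":0.8,"ax":0,"ay":0,"az":0,"gripper":-1}]}}

```text
time: 24.15
eef_pos: [0.4755, -0.202, 0.1941]
tcp_rot: [-0.009, 1.0, -0.0, 0.0]
contact_force: [0.3, 0.7, -1.7]
opening: 0.225
finger_force: 59.3
```

Emit:
{"method": "jog_arm", "body": {"increments": [{"dx":0,"dy":0.2,"dz":0,"ax":0,"ay":0,"az":0,"gripper":-1},{"dx":0,"dy":0.4,"dz":0,"ax":0,"ay":0,"az":0,"gripper":-1},{"dx":0,"dy":0.7,"dz":0,"ax":0,"ay":0,"az":0,"gripper":-1},{"dx":0,"dy":1,"dz":0,"ax":0,"ay":0,"az":0,"gripper":-1}]}}

```text
time: 24.55
eef_pos: [0.4753, -0.0812, 0.1932]
tcp_rot: [-0.008, 1.0, -0.0, 0.0]
contact_force: [-0.2, -0.7, -1.9]
opening: 0.23
finger_force: 59.3
```

Emit:
{"method": "jog_arm", "body": {"increments": [{"dx":0,"dy":0.3,"dz":0,"ax":0,"ay":0,"az":0,"gripper":-1},{"dx":0,"dy":0.6,"dz":0,"ax":0,"ay":0,"az":0,"gripper":-1},{"dx":0,"dy":0.8,"dz":0,"ax":0,"ay":0,"az":0,"gripper":-1},{"dx":0,"dy":1,"dz":0,"ax":0,"ay":0,"az":0,"gripper":-1}]}}

```text
time: 24.95
eef_pos: [0.4752, 0.0393, 0.1931]
tcp_rot: [-0.009, 1.0, -0.0, 0.0]
contact_force: [-0.2, 0.0, -1.4]
opening: 0.228
finger_force: 59.3
```

Emit:
{"method": "jog_arm", "body": {"increments": [{"dx":-0.1,"dy":0.3,"dz":0,"ax":0,"ay":0,"az":0.03,"gripper":-1},{"dx":-0.2,"dy":0.6,"dz":0,"ax":0,"ay":0,"az":0.06,"gripper":-1},{"dx":-0.3,"dy":0.8,"dz":0,"ax":0,"ay":0,"az":0.09,"gripper":-1},{"dx":-0.4,"dy":1,"dz":0,"ax":0,"ay":0,"az":0.09,"gripper":-1}]}}

```text
time: 25.35
eef_pos: [0.4267, 0.1591, 0.1931]
tcp_rot: [-0.08, 0.997, -0.0, 0.0]
contact_force: [0.6, -0.0, -2.5]
opening: 0.23
finger_force: 59.3
```

Emit:
{"method": "jog_arm", "body": {"increments": [{"dx":-0.07,"dy":0.25,"dz":0,"ax":0,"ay":0,"az":0,"gripper":-1},{"dx":-0.07,"dy":0.5,"dz":0,"ax":0,"ay":0,"az":0,"gripper":-1},{"dx":-0.07,"dy":0.7,"dz":0,"ax":0,"ay":0,"az":0,"gripper":-1},{"dx":-0.07,"dy":0.76,"dz":0,"ax":0,"ay":0,"az":0,"gripper":-1},{"dx":-0.07,"dy":0.76,"dz":0,"ax":0,"ay":0,"az":0,"gripper":-1},{"dx":-0.07,"dy":0.76,"dz":0,"ax":0,"ay":0,"az":0,"gripper":-1}]}}

```text
time: 25.95
eef_pos: [0.4191, 0.2484, 0.1926]
tcp_rot: [-0.079, 0.997, -0.0, -0.0]
contact_force: [0.5, -0.3, -2.5]
opening: 0.226
finger_force: 59.5
```

```bash
python3 st.py; python3 straws.py scene; python3 - <<'E'
from h import *
import pickle
w=cam('wrist');pickle.dump(w,open('w7.pkl','wb'))
h=cv2.cvtColor(w['frame'],cv2.COLOR_BGR2HSV);m=cv2.inRange(h,(98,110,50),(130,255,255))
ys,xs=np.where(m>0);z=get_state()['eef_pos'][2]-.0723+.032
W=plane(w,np.c_[xs,ys].astype(float),z)[:,:2].astype(np.float32);print('rake',cv2.minAreaRect(W*1000),z)
S=cam('side');C=cam('scene')
a=cv2.resize(S['frame'][205:305,270:390],(400,333),interpolation=2);b=cv2.resize(C['frame'][240:340,320:450],(400,333),interpolation=2);cv2.imwrite('pics/fin.png',np.hstack([a,b]))
E
```

```text
[0.4191 0.2484 0.1926] [ 0.53 -0.34 -2.5 ] [ 0.051  0.013 -0.001] [ 4.e-04 -7.e-04 -1.e+00]
[0.4192 0.2482 0.1925] [ 0.78  0.07 -2.11] [-0.011  0.023  0.042] [ 3.e-04 -5.e-04 -1.e+00]
[0.4193 0.2481 0.1925] [ 0.38 -0.46 -1.72] [-0.033 -0.012  0.007] [ 3.e-04 -4.e-04 -1.e+00]
scene
  mid [0.0613 0.0106] ang 1.535 len 0.052 n 22
  mid [-0.0154  0.0464] ang 0.008 len 0.101 n 62
  mid [-0.0067  0.0168] ang 0.002 len 0.109 n 72
  mid [ 0.0609 -0.0325] ang 1.515 len 0.024 n 12
  mid [ 0.0616 -0.0765] ang 1.569 len 0.054 n 23
  mid [-0.0146 -0.0418] ang 0.004 len 0.102 n 84
  mid [-0.0154 -0.0716] ang 0.006 len 0.099 n 87
  mid [ 0.0609 -0.1231] ang 1.474 len 0.025 n 13
rake ((378.53924560546875, 242.8538055419922), (40.04859161376953, 26.901161193847656), 9.092460632324219) 0.15220089792355396
```

All four straws are parallel (angles <0.01 rad) at consistent groove offsets. Lower the rake.

Emit:
{"method": "jog_arm", "body": {"increments": [{"dx":0,"dy":0,"dz":-0.2,"ax":0,"ay":0,"az":0,"gripper":-1},{"dx":0,"dy":0,"dz":-0.4,"ax":0,"ay":0,"az":0,"gripper":-1},{"dx":0,"dy":0,"dz":-0.6,"ax":0,"ay":0,"az":0,"gripper":-1},{"dx":0,"dy":0,"dz":-0.75,"ax":0,"ay":0,"az":0,"gripper":-1},{"dx":0,"dy":0,"dz":-0.85,"ax":0,"ay":0,"az":0,"gripper":-1},{"dx":0,"dy":0,"dz":-0.92,"ax":0,"ay":0,"az":0,"gripper":-1},{"dx":0,"dy":0,"dz":-0.94,"ax":0,"ay":0,"az":0,"gripper":-1},{"dx":0,"dy":0,"dz":-0.94,"ax":0,"ay":0,"az":0,"gripper":-1}]}}

```text
time: 27.1
eef_pos: [0.4196, 0.2491, 0.08]
tcp_rot: [-0.079, 0.997, 0.0, 0.0]
contact_force: [0.5, -0.1, -2.9]
opening: 0.226
finger_force: 59.5
```

View pics/fin.png

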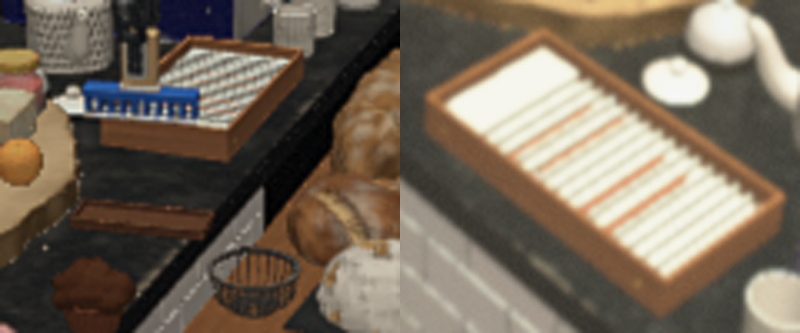

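The right crop shows the four straws parallel in grooves (e.g. (555,130), (650,185)); the left shows the rake held over the rest. Lower the last ~3 mm.

Emit:
{"method": "jog_arm", "body": {"increments": [{"dx":0,"dy":0,"dz":-0.01,"ax":0,"ay":0,"az":0,"gripper":-1},{"dx":0,"dy":0,"dz":-0.02,"ax":0,"ay":0,"az":0,"gripper":-1},{"dx":0,"dy":0,"dz":-0.02,"ax":0,"ay":0,"az":0,"gripper":-1}]}}

```text
time: 27.4
eef_pos: [0.4195, 0.2491, 0.0777]
tcp_rot: [-0.079, 0.997, 0.0, 0.0]
contact_force: [-0.5, 0.2, -1.9]
opening: 0.228
finger_force: 59.5
```

Emit:
{"method": "jog_arm", "body": {"increments": [{"dx":0,"dy":0,"dz":-0.005,"ax":0,"ay":0,"az":0,"gripper":-1},{"dx":0,"dy":0,"dz":-0.007,"ax":0,"ay":0,"az":0,"gripper":-1},{"dx":0,"dy":0,"dz":-0.007,"ax":0,"ay":0,"az":0,"gripper":-1}]}}

```text
time: 27.7
eef_pos: [0.4196, 0.2492, 0.0773]
tcp_rot: [-0.079, 0.997, 0.0, 0.0]
contact_force: [-3.0, -1.3, 5.0]
opening: 0.229
finger_force: 60.3
```

Emit:
{"method": "jog_arm", "body": {"increments": [{"dx":0,"dy":0,"dz":0,"ax":0,"ay":0,"az":0,"gripper":-0.3},{"dx":0,"dy":0,"dz":0,"ax":0,"ay":0,"az":0,"gripper":-0.1},{"dx":0,"dy":0,"dz":0,"ax":0,"ay":0,"az":0,"gripper":0.2},{"dx":0,"dy":0,"dz":0,"ax":0,"ay":0,"az":0,"gripper":0.6},{"dx":0,"dy":0,"dz":0,"ax":0,"ay":0,"az":0,"gripper":0.8},{"dx":0,"dy":0,"dz":0,"ax":0,"ay":0,"az":0,"gripper":0.8},{"dx":0,"dy":0,"dz":0,"ax":0,"ay":0,"az":0,"gripper":0.8}]}}

```text
time: 28.4
eef_pos: [0.4192, 0.249, 0.0764]
tcp_rot: [-0.079, 0.997, -0.0, -0.0]
contact_force: [-1.1, 0.0, -0.2]
opening: 0.904
finger_force: 0.0
```

Emit:
{"method": "jog_arm", "body": {"increments": [{"dx":0,"dy":0,"dz":0.2,"ax":0,"ay":0,"az":0,"gripper":0.8},{"dx":0,"dy":0,"dz":0.5,"ax":0,"ay":0,"az":0,"gripper":0.8},{"dx":0,"dy":0,"dz":0.8,"ax":0,"ay":0,"az":0,"gripper":0.8},{"dx":0,"dy":0,"dz":1,"ax":0,"ay":0,"az":0,"gripper":0.8},{"dx":0,"dy":0,"dz":1,"ax":0,"ay":0,"az":0,"gripper":0.8}]}}

```text
time: 28.9
eef_pos: [0.4216, 0.2499, 0.201]
tcp_rot: [-0.079, 0.997, 0.001, 0.004]
contact_force: [0.6, 0.2, 0.4]
opening: 0.902
finger_force: 0.0
```

Emit:
{"method": "jog_arm", "body": {"increments": [{"dx":0.3,"dy":0,"dz":0.3,"ax":0,"ay":0,"az":0,"gripper":0.8},{"dx":0.6,"dy":0,"dz":0.6,"ax":0,"ay":0,"az":0,"gripper":0.8},{"dx":0.9,"dy":0,"dz":1,"ax":0,"ay":0,"az":0,"gripper":0.8},{"dx":1,"dy":0,"dz":1,"ax":0,"ay":0,"az":0,"gripper":0.8},{"dx":1,"dy":0,"dz":1,"ax":0,"ay":0,"az":0,"gripper":0.8},{"dx":1,"dy":0,"dz":1,"ax":0,"ay":0,"az":0,"gripper":0.8}]}}

```text
time: 29.5
eef_pos: [0.5385, 0.2488, 0.3141]
tcp_rot: [-0.079, 0.997, -0.0, -0.002]
contact_force: [-0.2, 0.4, 0.4]
opening: 0.898
finger_force: 0.0
```

```bash
python3 straws.py scene; python3 - <<'E'
from h import *
w=cam('wrist')
h=cv2.cvtColor(w['frame'],cv2.COLOR_BGR2HSV);m=cv2.inRange(h,(98,110,50),(130,255,255))
ys,xs=np.where(m>0);W=plane(w,np.c_[xs,ys].astype(float),.037);ok=np.hypot(W[:,0]-.42,W[:,1]-.248)<.1
print('rake',cv2.minAreaRect(W[ok][:,:2].astype(np.float32)*1000),ok.sum(),np.median(dep(w,np.c_[xs,ys])[ok],0))
m=cv2.inRange(h,(0,60,20),(15,255,110));ys,xs=np.where(m>0);W=plane(w,np.c_[xs,ys].astype(float),.012);ok=np.hypot(W[:,0]-.42,W[:,1]-.248)<.09
print('rest',cv2.minAreaRect(W[ok][:,:2].astype(np.float32)*1000),ok.sum())
S=cam('side');h=cv2.cvtColor(S['frame'],cv2.COLOR_BGR2HSV);m=cv2.inRange(h,(98,110,60),(130,255,255)); m[:240]=0
n,l,st,ce=cv2.connectedComponentsWithStats(m);print([x.tolist() for x in st[1:] if x[4]>30]); print(dep(S,[[313,249],[313,254],[298,292]]).round(3).tolist())
E
```

```text
scene
  mid [0.0612 0.0101] ang 1.533 len 0.052 n 22
  mid [-0.0154  0.0463] ang 0.002 len 0.101 n 65
  mid [-0.0065  0.0168] ang 0.001 len 0.109 n 73
  mid [ 0.0609 -0.0325] ang 1.515 len 0.024 n 12
  mid [ 0.0612 -0.0776] ang 1.554 len 0.055 n 26
  mid [-0.015  -0.0418] ang 0.006 len 0.102 n 85
  mid [-0.0158 -0.0716] ang 0.004 len 0.099 n 86
  mid [ 0.0609 -0.1222] ang 1.49 len 0.025 n 14
rake ((420.4151306152344, 248.5564422607422), (116.8572006225586, 23.522737503051758), 8.930808067321777) 1919 [0.44243766 0.24855597 0.03576172]
rest ((425.69482421875, 266.2773742675781), (145.73614501953125, 118.56871795654297), 9.382940292358398) 3827
[[295, 260, 35, 12, 223], [231, 323, 22, 21, 139]]
[[0.409, 0.256, 0.09], [0.411, 0.252, 0.07], [0.36, 0.495, 0.049]]
```

The rake stands upright at (0.420, 0.2486), centred in the rest, and the arm is clear.

```bash
python3 -c "
from plant import job
print(job.sign_off())"
```

```text
the job is handed in; nothing more can be done
None
```

The job is handed in at about 30 s. All four straws measured parallel in their grooves, and the rake stands upright, centred in its rest; force readings during the comb stayed light, about 3–7 N. The sign-off returned no verdict.

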